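Nest the washed gallipots and medicine beakers on their trays

TASK

The washed cups are dry: put them away nested, mouth down as they stand, so that each set takes up the room of one cup. Nest the three steel gallipots in the middle of the oblong tray and the two plastic medicine beakers in the middle of the round tray: the smallest of a set first, then each larger one over it, every cup with its mouth flat on the tray. Set them down gently without dropping or tipping any, and leave the tape, the gel bottle and the scissors where they are.

Things in the scene. Friction and masses are not known exactly. Their poses are not given: they have to be found in the camera images.
- pot_small: Smallest of three low stainless steel gallipots (plain round lotion cups), standing mouth down. 34 mm tall; outside diameter 38 mm by the mouth tapering to 33 mm at the closed end, lip round the mouth 3 mm high and 41.6 mm across, wall 2.2 mm, end 2.5 mm. About 40 g. Origin at the centre of the mouth, on the surface it stands on; z up through the closed end; round, yaw means nothing
- pot_medium: Middle one of the three low stainless steel gallipots, standing mouth down. 42 mm tall; outside diameter 53 mm by the mouth tapering to 47 mm at the closed end, lip round the mouth 3 mm high and 56.6 mm across, wall 2.2 mm, end 2.5 mm. About 70 g; goes over the smallest with 3 mm to spare round its lip. Origin at the centre of the mouth, on the surface it stands on; z up through the closed end; round, yaw means nothing
- pot_large: Largest of the three low stainless steel gallipots, standing mouth down. 50 mm tall; outside diameter 68 mm by the mouth tapering to 61 mm at the closed end, lip round the mouth 3 mm high and 71.6 mm across, wall 2.2 mm, end 2.5 mm. About 110 g; goes over the middle one with 3 mm to spare round its lip. Origin at the centre of the mouth, on the surface it stands on; z up through the closed end; round, yaw means nothing
- beaker_small: Smaller of two tall white plastic medicine beakers with fine lines, standing mouth down. 56 mm tall; outside diameter 44 mm by the mouth tapering to 37 mm at the closed end, lip round the mouth 3 mm high and 47.6 mm across, wall 2.2 mm, end 2.5 mm. About 25 g. Origin at the centre of the mouth, on the surface it stands on; z up through the closed end; round, yaw means nothing
- beaker_large: Larger of the two tall white plastic medicine beakers with fine lines, standing mouth down. 70 mm tall; outside diameter 62 mm by the mouth tapering to 53 mm at the closed end, lip round the mouth 3 mm high and 65.6 mm across, wall 2.2 mm, end 2.5 mm. About 45 g; goes over the smaller with 5 mm to spare round its lip. Origin at the centre of the mouth, on the surface it stands on; z up through the closed end; round, yaw means nothing
- oblong_tray: Oblong shallow stainless steel tray, fixed, 170 x 140 mm outside with an upright wall 18 mm high and 4 mm thick (a flat flange round the top makes it 184 x 154 mm). Origin under the centre of its floor, on the work surface; x runs along the longer side, z up; the inner floor is 4 mm above the origin
- round_tray: Round shallow stainless steel tray, fixed, 152 mm across at the foot and 176 mm over the rim, 15 mm high. Origin under the centre of its floor, on the work surface, z up; the inner floor is 4 mm above the origin and about 146 mm across
- tape_roll: Roll of white surgical tape lying flat, 72 mm across with a 38 mm hole, 25 mm high; origin at the centre of its underside. Bystander
- gel_bottle: Clear hand gel bottle with a yellow band and a white pump, 54 mm across, 123 mm tall, the spout reaching 34 mm from the axis; origin at the centre of its underside. Bystander
- scissors: Steel dressing scissors lying flat and closed, 155 mm long, 62 mm wide over the finger rings, 6 mm high; origin at the pivot on the work surface, x towards the points. Bystander
Things that resemble listed ones, but are neither listed nor needed, are in the scene too. Leave any blue or red look-alike of the beaker_large alone.

How it is judged:
By the outcome, as a careful person would: the job done as asked, in the order asked, and still so for the second after the job is handed in, with the robot touching nothing.
It also fails if it takes over 131 s, if anything falls off the work surface, if the arm or the gripper's body presses on something with over 40 N, if the wrist force passes 120 N, or if a joint passes its speed limit or range.

ROBOT

A 6-joint arm with a two-finger parallel gripper is mounted at the origin on the work surface. World frame = base frame: x ahead of the robot, y to its left, z up, the work surface at z = 0. Lengths are in m, angles in rad, forces in N, time in s.
With the tool pointing down it reaches from about 0.275 to 0.975 m from the base axis. Payload 8.4 kg.
Tool frame: the origin (TCP) lies on the centre line of the jaws, within the pads' length; the fingertips stand 8 mm ahead of it and the grasp point (between the pads) lies 11 mm behind it (robot.finger_overhang is the distance from the TCP to the fingertips, in m); z points along the fingers, y is the direction in which the jaws open and shut (so a half turn about z gives the same grasp; the last joint's range is limited). The gripper opens to 92 mm and grips with 3 to 60 N. Pads are 20 mm wide; open, the fingers measure 128 mm over their backs; the gripper's body (75 mm by 189 mm) begins 69 mm behind the grasp point.
Start: joints at [-1.247, 0.353, 1.633, -0, 1.155, -0.002], TCP at [0.2, -0.592, 0.223] pointing down, gripper open.
Joint ranges: [-2.63, 2.63], [-0.92, 2.1], [0.06, 2.66], [-1.3, 4.44], [0, 2.69], [-3.02, 3.02]. Speed limits (rad/s): [2.22, 2.22, 2.79, 3.14, 3.14, 3.14].

INTERFACE

Orientations are given as [roll, pitch, yaw] about the fixed x, y, z axes, in that order (R = Rz(yaw) Ry(pitch) Rx(roll)).
In Python, from bench import readout, cams, finish_job, robot gives the robot as it stands.
- The arm moves only by the tool apply_moves, never from a script. Its argument "deltas" is text: rows parted by semicolons, each of 7 numbers parted by spaces: the shift along the tool's x, y, z in m, then the turn, a rotation vector about the tool's x, y, z in degrees, then the finger opening in m, from 0 to 0.0919. A call has 1 to 5 rows; each row shifts and turns the pose as measured when the row begins, along the tool's axes as they then stand; what a row does not reach is not made up. A row lasts 1/10 s, in which the tool goes at most 50 mm and 8.59 degrees, less where a joint would pass 70% of its speed; a pose out of reach is approached as far as the arm can. A call with a gripper value outside its range is refused whole. The fingers move at their own pace and stop on an object; "squeeze" is the grip in N (left out, the last holds). Time passes only in rows, so rows that do not move let the fingers close. It gives the time, the measured TCP pose, the force and the opening at its end, in the units of the state.
- readout.read_state(): the state, without advancing time (a new reading comes with each control period).
- cams.capture(name): name is "side" or "top"; returns a dict with "pixels" (480x640x3 uint8, red, green, blue), "mtx" (3x3 intrinsics, pixels), "xyz" and "rotation" of the camera in the world. Camera axes: x right, y down, z forward; pixel columns grow to the right and rows downward; lengths in m; the calibration is good to about 2 mm. A picture is of the moment at which its call begins. There is no depth.
- finish_job(): hands the job in, once; it reports no verdict.
The state is a dict: "t": time; "q": joint angles; "qvel": joint speeds; "joint_efforts": joint torques, N m; "tcp_pos": TCP position; "orientation": TCP orientation; "contact_force": force on the tool from outside, world axes, zero at the start; "moment": the same for the moment, N m; "grip_width": finger opening in m.
Only numpy, scipy, OpenCV 4.12 (cv2) and the standard library are available. Lean on these libraries where they do the work, as an engineer would, in place of code of your own. Each camera call takes 0.05 s, during which the arm holds its last target.

## Working session

There is one attempt and no reset: what is moved stays moved. The work goes in short steps, Python scripts to look and compute and a tool call to move; the robot and the scene stay as the last step left them, time stands still between calls to the robot, and variables do not carry over. Pictures are saved under pics/ and viewed, and the job is handed in when it is done.

Besides the shell and the picture viewer there is one more tool, called after "Request:" as name(argument=value, ...) on one line, values as JSON. apply_moves: Moves the arm, as the interface text tells. Its arguments: {"type":"object","properties":{"deltas":{"type":"string"},"squeeze":{"type":"number"}},"required":["deltas"]}

```bash
ls; mkdir -p pics
python3 - <<'E'
from bench import readout, cams, robot
import cv2, numpy as np
print(readout.read_state())
for n in ("side","top"):
    c=cams.capture(n)
    cv2.imwrite(f"pics/{n}0.png",c["pixels"][:,:,::-1])
    np.savez(f"{n}0.npz",**c)
    print(n,c["mtx"],c["xyz"],c["rotation"])
print([a for a in dir(robot) if a[0]!='_'])
E
```

```text
pics
{'t': 0.0, 'q': array([-1.24741515e+00,  3.53624509e-01,  1.63416592e+00, -5.59951467e-05,
        1.15520126e+00, -2.38862260e-03]), 'qvel': array([ 1.40201204e-03,  2.05482045e-03, -1.65856728e-03, -6.89320861e-04,
        1.53950934e-03,  3.23637125e-05]), 'joint_efforts': array([ 8.64535905e-04, -5.93837607e+01, -3.34212220e+01,  6.98218122e-02,
        2.32771790e-02, -1.17515660e-04]), 'tcp_pos': array([ 0.19985267, -0.59165134,  0.22186486]), 'orientation': array([-3.14019350e+00,  4.78550300e-05,  3.25792477e-01]), 'contact_force': array([-0.21684169,  0.22805631,  0.3492298 ]), 'moment': array([ 0.00357105, -0.0373229 , -0.02355415]), 'grip_width': 0.09144576286558197}
side [[467.13672669   0.         318.61782087]
 [  0.         467.13672669 246.73531338]
 [  0.           0.           1.        ]] [ 0.28503732 -0.59701072  0.59582431] [-2.2988167 -0.0184164 -0.4063268]
top [[526.9163595    0.         319.44542813]
 [  0.         526.9163595  243.25519862]
 [  0.           0.           1.        ]] [ 4.44933839e-01 -3.63772963e-04  1.25781943e+00] [-3.07895962 -0.00348478 -1.5473168 ]
['PlanningError', 'finger_overhang']
```

View pics/side0.png

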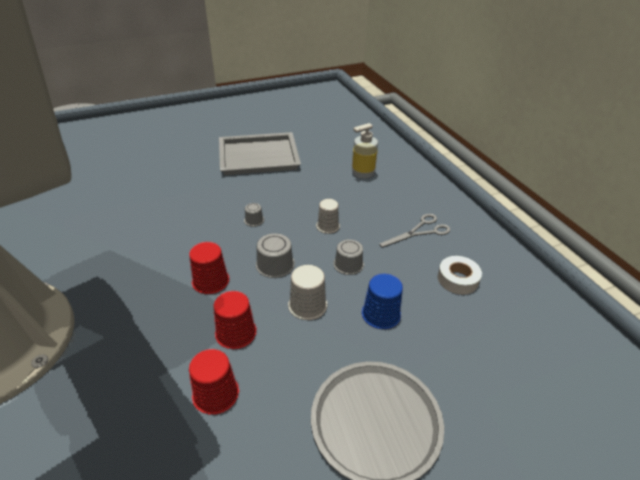

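View pics/top0.png

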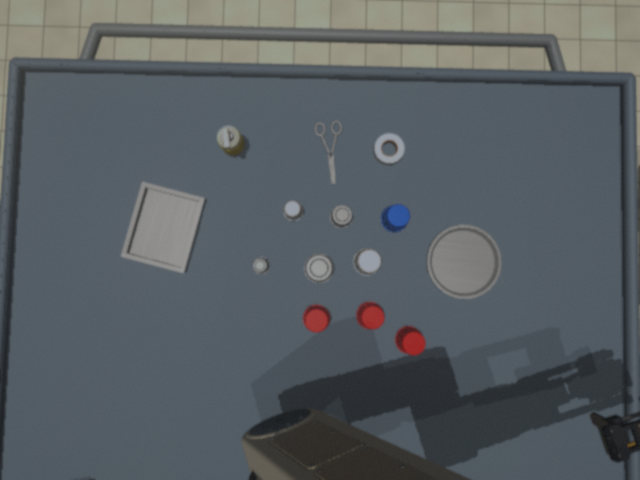

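```bash
cat > h.py <<'E'
import numpy as np, cv2
from scipy.spatial.transform import Rotation as R
def load(n): 
    d=np.load(n); return {k:d[k] for k in d}
def rot(c,mode='xyz'):
    return R.from_euler('xyz',c['rotation']).as_matrix() if mode=='xyz' else R.from_rotvec(c['rotation']).as_matrix()
def ray(c,uv):
    d=rot(c)@np.linalg.inv(c['mtx'])@np.array([uv[0],uv[1],1.]); return c['xyz'],d/np.linalg.norm(d)
def onplane(c,uv,z):
    o,d=ray(c,uv); return o+d*(z-o[2])/d[2]
def proj(c,p):
    q=rot(c).T@(np.asarray(p,float)-c['xyz']); q=c['mtx']@q; return q[:2]/q[2]
def tri(c1,u1,c2,u2):
    o1,d1=ray(c1,u1);o2,d2=ray(c2,u2)
    A=np.stack([d1,-d2],1); s=np.linalg.lstsq(A,o2-o1,rcond=None)[0]
    a=o1+d1*s[0];b=o2+d2*s[1]; return (a+b)/2,np.linalg.norm(a-b)
E
python3 - <<'E'
from h import *
t=load('top0.npz');s=load('side0.npz')
for n,a,b in [('tape',(389,149),(460,273)),('pS',(260,265),(254,213)),('round',(464,262),(377,422)),('obl',(164,227),(260,153))]:
    print(n,tri(t,a,s,b))
def crop(im,x0,y0,x1,y1,k,fn): cv2.imwrite(fn,cv2.resize(im[y0:y1,x0:x1,::-1],None,fx=k,fy=k,interpolation=cv2.INTER_CUBIC))
crop(t['pixels'],240,190,440,330,4,'pics/t_crop.png')
crop(s['pixels'],180,180,420,340,3.3,'pics/s_crop.png')
E
```

```text
tape (array([ 0.75256947, -0.16388001,  0.01914159]), np.float64(0.002115347983175189))
pS (array([0.46921092, 0.13517997, 0.01978736]), np.float64(0.0020375395365224264))
round (array([ 0.4878947 , -0.34733917,  0.00823684]), np.float64(0.0020748260889455693))
obl (array([0.55492593, 0.36585065, 0.01244335]), np.float64(0.004034347135859413))
```

View pics/t_crop.png

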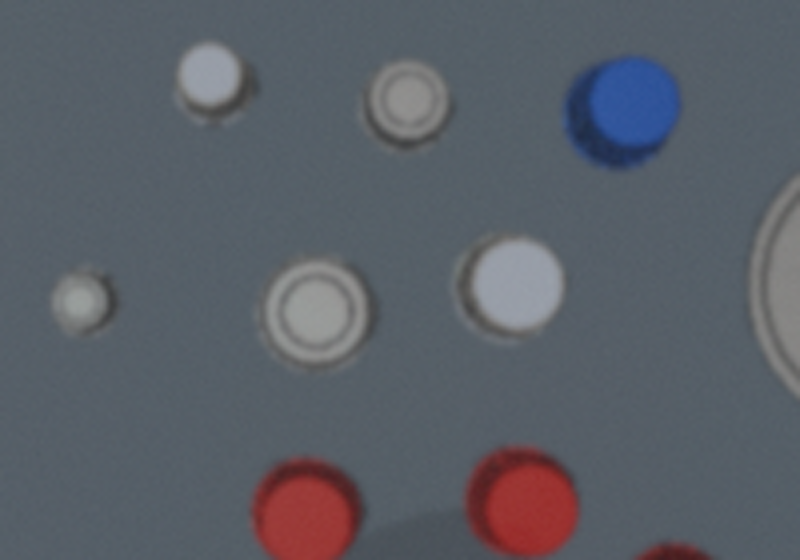

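View pics/s_crop.png

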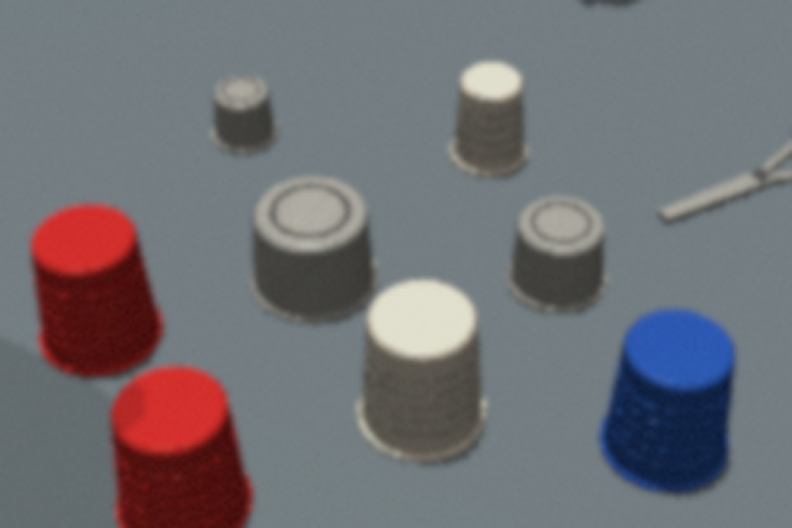

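```bash
cat >> h.py <<'E'
def blob(c,box,thr):
    x0,y0,x1,y1=box; k=4
    g=cv2.resize(cv2.cvtColor(c['pixels'],cv2.COLOR_RGB2GRAY)[y0:y1,x0:x1],None,fx=k,fy=k,interpolation=cv2.INTER_CUBIC)
    g=cv2.GaussianBlur(g,(0,0),2)
    m=(g>thr).astype(np.uint8)
    n,l,st,_=cv2.connectedComponentsWithStats(m); i=1+np.argmax(st[1:,4])
    cs,_=cv2.findContours((l==i).astype(np.uint8),cv2.RETR_EXTERNAL,cv2.CHAIN_APPROX_NONE)
    h=cv2.convexHull(max(cs,key=cv2.contourArea))
    p=np.vstack([h[:,0]])
    (cx,cy),ax,an=cv2.fitEllipse(p)
    return ((cx+.5)/k-.5+x0,(cy+.5)/k-.5+y0),(ax[0]/k,ax[1]/k)
E
python3 - <<'E'
from h import *
t=load('top0.npz');s=load('side0.npz')
gt=cv2.cvtColor(t['pixels'],cv2.COLOR_RGB2GRAY);gs=cv2.cvtColor(s['pixels'],cv2.COLOR_RGB2GRAY)
for y in (265,):print(gt[y,248:274])
print(gt[267,300:338]);print(gt[215,326:358]);print(gt[262,350:390]);print(gt[210,278:308])
print('side');print(gs[196:226,253]);print(gs[232:275,274]);print(gs[238:272,350]);print(gs[262:320,308]);print(gs[196:234,328])
B={'pS':((246,250,276,282),(240,200,268,228),34),'pM':((326,200,360,232),(332,236,368,275),42),'pL':((300,248,340,288),(252,230,298,278),50),'bS':((280,196,308,222),(315,196,345,234),56),'bL':((350,244,386,278),(285,262,330,318),70)}
for n,(bt,bs,h) in B.items():
    for T,S in ((125,120),(140,130),(150,140)):
        try:
            a,aa=blob(t,bt,T);b,bb=blob(s,bs,S)
            print(n,T,S,np.round(a,1),np.round(aa,1),np.round(b,1),np.round(bb,1),*[np.round(x,4) for x in tri(t,a,s,b)],'plane t',np.round(onplane(t,a,h/1e3)[:2],4),'s',np.round(onplane(s,b,h/1e3)[:2],4))
        except Exception as e: print(n,T,S,e)
E
```

```text
[ 93  95  94  94 101 121 132 132 144 151 154 156 156 154 152 141 130 126
 105  72  67  78  88  91  94  94]
[ 92  93  97 102 106 101 118 141 145 130 122 138 151 153 154 155 154 154
 152 152 152 154 154 153 153 149 136 111 115 135 135 109  84  77  79  89
  94  94]
[ 94  95  93  99 101  88 102 126 131 119 122 138 143 143 143 143 142 141
 141 141 140 130 119 120 125 113  89  83  89  93  93  94]
[ 93  94 103 106  95  85  88 101 128 147 156 157 156 157 158 156 157 156
 157 157 156 159 155 156 156 157 155 156 155 147 128  99  90  92  95  93
  93  93  92  94]
[ 94  91  93  93  93  96 113 135 150 156 158 156 157 156 157 156 157 155
 155 156 146 123  88  70  71  71  78  88  92  93]
side
[123 124 123 124 124 125 126 133 151 162 167 167 167 157 147 148 136 103
  75  65  64  65  65  64  65  63  64  68  84 101]
[129 143 151 142 135 152 166 172 171 173 172 170 171 172 172 170 172 166
 149 138 151 171 175 153 113  78  66  63  65  61  64  64  65  65  65  65
  67  65  65  65  66  64  66]
[129 141 145 137 145 160 167 168 169 167 167 167 168 161 144 136 154 162
 144 106  77  64  65  65  65  65  64  66  
[... 1987 characters left out ...]
ect'

bS 140 130 [291.8 208.1] [13.3 13.4] [328.5 203.5] [13.4 20.7] [0.5999 0.0623 0.0574] 0.0007 plane t [0.5998 0.0625] s [0.6011 0.0639]
bS 150 140 [291.8 208. ] [11.9 12.1] [328.5 203.7] [12.7 19.6] [0.6    0.0623 0.057 ] 0.0006 plane t [0.5998 0.0624] s [0.6008 0.0634]
bL 125 120 [369.1 260.6] [22.  22.3] [309.3 293.3] [55.5 80.9] [ 0.4847 -0.1195  0.0326] 0.001 plane t [ 0.483  -0.1157] s [ 0.4719 -0.1513]
bL 140 130 [369.1 260.6] [20.7 20.9] [307.5 275.7] [25.7 34.5] [ 0.4833 -0.1156  0.0702] 0.0006 plane t [ 0.483  -0.1156] s [ 0.4836 -0.1155]
bL 150 140 [369.1 260.6] [19.3 19.5] [307.4 275.9] [25.  33.7] [ 0.4832 -0.1156  0.0699] 0.0004 plane t [ 0.4831 -0.1155] s [ 0.4834 -0.1157]
```

Run:
```python
from h import *
t=load('top0.npz');s=load('side0.npz')
gt=cv2.cvtColor(t['pixels'],cv2.COLOR_RGB2GRAY);gs=cv2.cvtColor(s['pixels'],cv2.COLOR_RGB2GRAY)
for n,bt,bs in [('round',(415,215,515,310),(295,350,460,480)),('obl',(110,170,220,285),(205,120,312,182))]:
    for T in (115,125):
      for S in (140,150):
        a=blob(t,bt,T);b=blob(s,bs,S)
        print(n,T,S,np.round(a[0],1),np.round(a[1],1),np.round(b[0],1),np.round(b[1],1),*[np.round(x,4) for x in tri(t,a[0],s,b[0])],np.round(onplane(t,a[0],.015 if n=='round' else .018),4))
def minrect(c,box,thr):
    x0,y0,x1,y1=box
    m=np.zeros(c['pixels'].shape[:2],np.uint8);g=cv2.cvtColor(c['pixels'],cv2.COLOR_RGB2GRAY)
    m[y0:y1,x0:x1]=g[y0:y1,x0:x1]>thr
    cs,_=cv2.findContours(m,0,cv2.CHAIN_APPROX_NONE);k=max(cs,key=cv2.contourArea)
    h=cv2.convexHull(k); 
    for e in np.linspace(1,10,40):
        q=cv2.approxPolyDP(h,e,True)
        if len(q)==4: break
    return q[:,0].astype(float),k
for T in (110,120):
    q,k=minrect(t,(110,170,220,285),T); print('top corners',q.tolist()); P=np.array([onplane(t,u,.018)[:2] for u in q]); print(P,P.mean(0),[np.linalg.norm(P[i]-P[i-1]) for i in range(4)])
    w=np.array([onplane(t,u[0],.018)[:2]*1000 for u in k],np.float32); print(cv2.minAreaRect(w))
q,k=minrect(s,(205,120,312,182),145);print('side',q.tolist());P=np.array([onplane(s,u,.018)[:2] for u in q]); print(P,P.mean(0),[np.linalg.norm(P[i]-P[i-1]) for i in range(4)])
def crop(im,x0,y0,x1,y1,k): return cv2.resize(im[y0:y1,x0:x1,::-1],None,fx=k,fy=k,interpolation=cv2.INTER_CUBIC)
cv2.imwrite('pics/trays.png',np.hstack([crop(t['pixels'],110,170,220,290,3.5),crop(s['pixels'],205,115,312,235,3.5)]))
```

```text
round 115 140 [462.5 261.6] [61.2 62.2] [377.  423.4] [121.7 137.2] [ 0.4892 -0.3459  0.0009] 0.0026 [ 0.4876 -0.3414  0.015 ]
round 115 150 [462.5 261.6] [61.2 62.2] [376.  425.9] [102.8 114.9] [ 0.4887 -0.3468 -0.0038] 0.001 [ 0.4876 -0.3414  0.015 ]
round 125 140 [460.3 262.6] [54.3 60.5] [377.  423.4] [121.7 137.2] [ 0.4889 -0.3429 -0.0041] 0.0071 [ 0.4851 -0.3362  0.015 ]
round 125 150 [460.3 262.6] [54.3 60.5] [376.  425.9] [102.8 114.9] [ 0.4883 -0.3439 -0.009 ] 0.0054 [ 0.4851 -0.3362  0.015 ]
obl 115 140 [161.9 228. ] [ 69.1 172. ] [257.4 151.7] [57.8 89.2] [0.5512 0.3705 0.0143] 0.0018 [0.55   0.3696 0.018 ]
obl 115 150 [161.9 228. ] [ 69.1 172. ] [256.9 150.9] [ 40.7 112.3] [0.5504 0.3697 0.0172] 0.0009 [0.55   0.3696 0.018 ]
obl 125 140 [162.4 227.1] [ 70.1 152.5] [257.4 151.7] [57.8 89.2] [0.5522 0.3697 0.0146] 0.0007 [0.5523 0.3686 0.018 ]
obl 125 150 [162.4 227.1] [ 70.1 152.5] [256.9 150.9] [ 40.7 112.3] [0.5515 0.369  0.0175] 0.0016 [0.5523 0.3686 0.018 ]
top corners [[143.0, 181.0], [203.0, 197.0], [182.0, 273.0], [121.0, 256.0]]
[[0.66079498 0.41910338]
 [0.6259887
[... 383 characters left out ...]
 [121.0, 255.0]]
[[0.6583452  0.4213657 ]
 [0.62360388 0.27539368]
 [0.44753365 0.31811136]
 [0.48405196 0.46295557]] [0.55338367 0.36945657] [np.float64(0.1791866378207138), np.float64(0.15004929336000175), np.float64(0.18117816548099042), np.float64(0.1493768142814543)]
((552.9414672851562, 368.964599609375), (153.1885986328125, 184.34437561035156), 76.55770111083984)
side [[292.0, 133.0], [299.0, 163.0], [220.0, 169.0], [219.0, 137.0]]
[[0.6605346  0.42068985]
 [0.62440023 0.28014997]
 [0.44839745 0.32216806]
 [0.48306119 0.46766289]] [0.55409837 0.37266769] [np.float64(0.18358452612632936), np.float64(0.14511082338282047), np.float64(0.18094888275352836), np.float64(0.14956710115966657)]
```

View pics/trays.png

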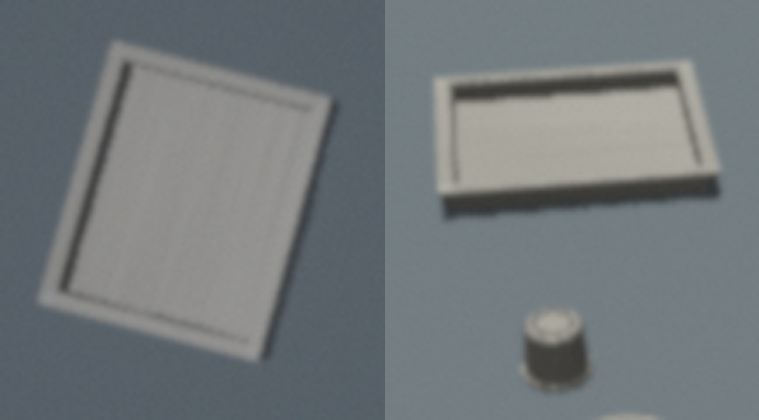

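Run:
```python
from h import *
t=load('top0.npz');s=load('side0.npz')
for T in (104,106,108,110):
    a=blob(t,(415,215,515,310),T); print(T,np.round(a,2).tolist(),np.round(onplane(t,a[0],.015),4))
gt=cv2.cvtColor(t['pixels'],cv2.COLOR_RGB2GRAY);print(gt[262,422:440],gt[262,492:508])
for bs in [(305,355,450,480)]:
  for S in (125,132,140): 
    b=blob(s,bs,S);print(S,np.round(b,2).tolist(),np.round(onplane(s,b[0],.015),4))
    a=blob(t,(415,215,515,310),106); print(tri(t,a[0],s,b[0]))
# table/tray grasp-plane check
print(proj(t,[.2,-.592,.223]))
```

```text
104 [[463.94, 261.49], [74.13, 75.49]] [ 0.4879 -0.3449  0.015 ]
106 [[463.88, 261.5], [73.8, 75.17]] [ 0.4879 -0.3447  0.015 ]
108 [[462.53, 261.6], [62.3, 63.28]] [ 0.4876 -0.3415  0.015 ]
110 [[462.54, 261.59], [61.99, 62.98]] [ 0.4876 -0.3415  0.015 ]
[ 93  93  92  91  91 106 122 118 105 104 124 132 134 133 133 132 132 131] [121 117 107  95  90  93 104 115 113 104  96  93  92  92  92  92]
125 [[377.13, 422.66], [123.31, 139.66]] [ 0.4863 -0.3514  0.015 ]
(array([ 0.48875873, -0.34746139,  0.00609368]), np.float64(0.0012161036263311957))
132 [[377.06, 423.12], [122.43, 138.15]] [ 0.4859 -0.352   0.015 ]
(array([ 0.48872296, -0.34766903,  0.00522815]), np.float64(0.0010714087107386403))
140 [[377.01, 423.37], [121.73, 137.21]] [ 0.4856 -0.3522  0.015 ]
(array([ 0.48869857, -0.34777335,  0.00478135]), np.float64(0.000983685834436474))
[620.56201285 410.41376548]
```

```bash
cat > go.py <<'E'
import sys,numpy as np
from bench import readout
from scipy.spatial.transform import Rotation as R
s=readout.read_state(); Rm=R.from_euler('xyz',s['orientation'])
x,y,z,yaw=map(float,sys.argv[1:5])
d=Rm.inv().apply(np.array([x,y,z])-s['tcp_pos'])
T=R.from_euler('xyz',[np.pi,0,np.radians(yaw)])
rv=np.degrees((Rm.inv()*T).as_rotvec())
print('t %.1f'%s['t'],'pos',s['tcp_pos'].round(4),'rpy',np.degrees(s['orientation']).round(2),'q',s['q'].round(2),'F',s['contact_force'].round(1),'w',round(s['grip_width'],4))
print('delta total',d.round(4),rv.round(2))
E
python3 go.py 0.468 0.1345 0.15 90
python3 go.py 0.468 0.1345 0.15 0
```

```text
t 0.1 pos [ 0.1999 -0.5917  0.2219] rpy [-179.93    0.     18.67] q [-1.25  0.35  1.63 -0.    1.16 -0.  ] F [0.7 0.4 0.5] w 0.092
delta total [ 0.4865 -0.6021  0.0727] [-7.000e-02 -4.000e-02 -7.133e+01]
t 0.1 pos [ 0.1999 -0.5917  0.2219] rpy [-179.93    0.     18.67] q [-1.25  0.35  1.63 -0.    1.16 -0.  ] F [0.7 0.4 0.5] w 0.092
delta total [ 0.4865 -0.6021  0.0727] [-0.07  0.02 18.67]
```

Request:
apply_moves(deltas="0.030 -0.037 0 0 0 -8.5 0.07; 0.035 -0.033 0 0 0 -8.5 0.07; 0.040 -0.027 0 0 0 -8.5 0.07; 0.044 -0.020 0 0 0 -8.5 0.07; 0.046 -0.014 0 0 0 -8.5 0.07", squeeze=8)

```text
t: 0.6
tcp_pos: [0.2823, -0.363, 0.2194]
orientation: [-3.14, -0.001, 1.076]
contact_force: [0.4, 0.3, 0.0]
grip_width: 0.0699
```

```bash
python3 go.py 0.468 0.1345 0.15 90
```

```text
t 0.6 pos [ 0.2823 -0.363   0.2194] rpy [-1.7989e+02 -4.0000e-02  6.1680e+01] q [-0.91  0.1   1.97 -0.    1.07 -0.42] F [0.4 0.3 0. ] w 0.0699
delta total [ 0.526  -0.0724  0.0699] [ -0.1   -0.07 -28.32]
```

Request:
apply_moves(deltas="0.049 -0.006 0 0 0 -7 0.07; 0.049 0 0 0 0 -7 0.07; 0.049 0.005 0 0 0 -7 0.07; 0.048 0.012 0.005 0 0 -7 0.07; 0.046 0.017 0.01 0 0 0 0.07")

```text
t: 1.1
tcp_pos: [0.367, -0.129, 0.2056]
orientation: [3.14, -0.001, 1.589]
contact_force: [0.9, -0.6, -0.7]
grip_width: 0.0701
```

```bash
python3 go.py 0.468 0.1345 0.10 90
```

```text
t 1.1 pos [ 0.367  -0.129   0.2056] rpy [ 1.799e+02 -4.000e-02  9.103e+01] q [-0.34 -0.01  2.12  0.    1.03 -0.36] F [ 0.9 -0.6 -0.7] w 0.0701
delta total [0.2615 0.1055 0.1059] [ 0.1  -0.05  1.03]
```

Request:
apply_moves(deltas="0.045 0.018 0.01 0 0 1 0.07; 0.045 0.018 0.01 0 0 0 0.07; 0.045 0.018 0.01 0 0 0 0.07; 0.045 0.018 0.01 0 0 0 0.07; 0.045 0.018 0.01 0 0 0 0.07")

```text
t: 1.6
tcp_pos: [0.4549, 0.1003, 0.1562]
orientation: [3.137, -0.0, 1.572]
contact_force: [1.1, -0.6, 1.1]
grip_width: 0.0699
```

```bash
python3 go.py 0.468 0.1345 0.026 90
```

```text
t 1.6 pos [0.4549 0.1003 0.1562] rpy [ 1.7972e+02 -1.0000e-02  9.0060e+01] q [ 0.21  0.19  2.03 -0.    0.92  0.21] F [ 1.1 -0.6  1.1] w 0.0699
delta total [0.0342 0.0125 0.1303] [ 0.28 -0.01  0.06]
```

Request:
apply_moves(deltas="0.026 0.0095 0.02 0.28 0 0 0.07; 0.01 0.004 0.03 0 0 0 0.07; 0 0 0.03 0 0 0 0.07; 0 0 0.025 0 0 0 0.07")

```text
t: 2.0
tcp_pos: [0.4732, 0.1457, 0.0493]
orientation: [3.135, -0.003, 1.58]
contact_force: [0.2, -0.9, -0.2]
grip_width: 0.0702
```

```bash
python3 go.py 0.468 0.1345 0.026 90
python3 - <<'E'
from h import *
from bench import cams
for n in ('side','top'):
    c=cams.capture(n);cv2.imwrite(f'pics/{n}1.png',c['pixels'][:,:,::-1]);print(c['xyz'])
E
```

```text
t 2.0 pos [0.4732 0.1457 0.0493] rpy [ 1.796e+02 -1.700e-01  9.050e+01] q [0.3  0.4  2.05 0.   0.69 0.29] F [ 0.2 -0.9 -0.2] w 0.0702
delta total [-0.0112 -0.0054  0.0233] [ 0.4  -0.18  0.5 ]
[ 0.28503732 -0.59701072  0.59582431]
[ 4.44933839e-01 -3.63772963e-04  1.25781943e+00]
```

View pics/side1.png

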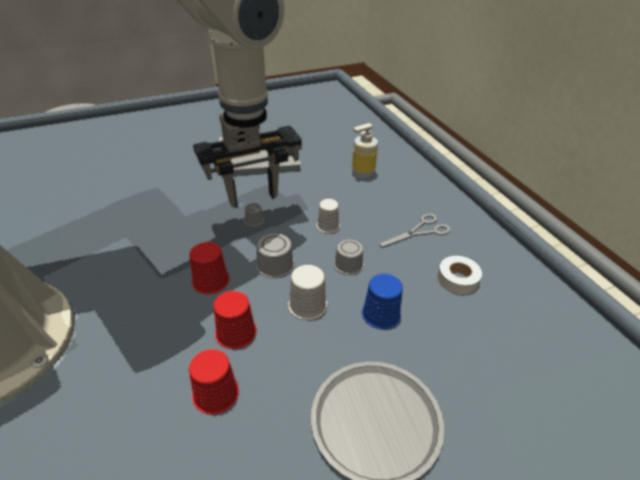

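Request:
apply_moves(deltas="-0.011 -0.0055 0 0.4 -0.2 0.5 0.07; 0 0 0 0 0 0 0.07")

```text
t: 2.3
tcp_pos: [0.4652, 0.1326, 0.0489]
orientation: [-3.135, 0.003, 1.57]
contact_force: [-0.3, -0.7, 0.5]
grip_width: 0.0701
```

```bash
python3 go.py 0.468 0.1345 0.026 90
```

```text
t 2.3 pos [0.4652 0.1326 0.0489] rpy [-1.7963e+02  1.5000e-01  8.9940e+01] q [ 0.28  0.39  2.06 -0.    0.7   0.28] F [-0.3 -0.7  0.5] w 0.0701
delta total [0.0019 0.003  0.0229] [-0.37  0.15 -0.06]
```

Request:
apply_moves(deltas="0.002 0.0025 0.01 -0.3 0 0 0.07; 0 0 0.008 0 0 0 0.07; 0 0 0.003 0 0 0 0.07; 0 0 0 0 0 0 0.07")

```text
t: 2.7
tcp_pos: [0.4702, 0.1343, 0.0294]
orientation: [3.136, 0.001, 1.568]
contact_force: [0.0, 0.4, -0.1]
grip_width: 0.07
```

```bash
python3 go.py 0.468 0.1345 0.026 90
```

```text
t 2.7 pos [0.4702 0.1343 0.0294] rpy [1.7971e+02 5.0000e-02 8.9810e+01] q [ 0.28  0.43  2.07 -0.    0.64  0.28] F [ 0.   0.4 -0.1] w 0.07
delta total [ 0.0001 -0.0022  0.0034] [ 0.29  0.05 -0.19]
```

Request:
apply_moves(deltas="0 -0.0018 0.003 0.2 0 0 0.07; 0 0 0 0 0 0 0.05; 0 0 0 0 0 0 0.03; 0 0 0 0 0 0 0.03; 0 0 0 0 0 0 0.03", squeeze=5)

```text
t: 3.2
tcp_pos: [0.4685, 0.1346, 0.0264]
orientation: [3.14, 0.001, 1.568]
contact_force: [0.7, 0.5, -0.3]
grip_width: 0.0402
```

```bash
python3 go.py 0.468 0.1345 0.026 90
```

```text
t 3.2 pos [0.4685 0.1346 0.0264] rpy [1.799e+02 4.000e-02 8.983e+01] q [ 0.28  0.43  2.07 -0.    0.64  0.28] F [ 0.7  0.5 -0.3] w 0.0402
delta total [-0.0001 -0.0005  0.0004] [ 0.1   0.04 -0.17]
```

Request:
apply_moves(deltas="0 0 0 0 0 0 0.03; 0 0 0 0 0 0 0.03; 0 0 0 0 0 0 0.03; 0 0 0 0 0 0 0.03")

```text
t: 3.6
tcp_pos: [0.4686, 0.1346, 0.0266]
orientation: [3.14, 0.001, 1.568]
contact_force: [-0.7, -0.6, 0.3]
grip_width: 0.0364
```

```bash
python3 go.py 0.468 0.1345 0.026 90
```

```text
t 3.6 pos [0.4686 0.1346 0.0266] rpy [1.7989e+02 4.0000e-02 8.9830e+01] q [ 0.28  0.43  2.07 -0.    0.64  0.28] F [-0.7 -0.6  0.3] w 0.0364
delta total [-0.0001 -0.0006  0.0006] [ 0.11  0.04 -0.17]
```

Request:
apply_moves(deltas="0 0 0 0 0 0 0.06; 0 0 0 0 0 0 0.06; 0 0 0 0 0 8 0.06; 0 0 0 0 0 8.5 0.06; 0 0 0 0 0 8.5 0.06")

```text
t: 4.1
tcp_pos: [0.4687, 0.1347, 0.0267]
orientation: [3.139, -0.0, 1.123]
contact_force: [0.0, 0.1, 0.8]
grip_width: 0.0601
```

Request:
apply_moves(deltas="0 0 0 0 0 8.5 0.06; 0 0 0 0 0 8.5 0.06; 0 0 0 0 0 8.5 0.06; 0 0 0 0 0 8.5 0.06; 0 0 0 0 0 8.5 0.06")

```text
t: 4.6
tcp_pos: [0.4689, 0.1347, 0.0268]
orientation: [3.14, -0.002, 0.373]
contact_force: [-0.0, -0.6, 0.6]
grip_width: 0.0601
```

```bash
python3 go.py 0.4686 0.1345 0.026 0
```

```text
t 4.6 pos [0.4689 0.1347 0.0268] rpy [ 1.7992e+02 -1.2000e-01  2.1370e+01] q [ 0.28  0.43  2.07 -0.    0.64  1.48] F [-0.  -0.6  0.6] w 0.0601
delta total [-0.0003  0.0001  0.0008] [ 0.06 -0.13 21.37]
```

Request:
apply_moves(deltas="0 0 0 0 0 8 0.055; 0 0 0 0 0 8 0.05; 0 0 0 0 0 4 0.05; 0 0 0 0 0 0 0.05; 0 0 0 0 0 0 0.05")

```text
t: 5.1
tcp_pos: [0.469, 0.1347, 0.0269]
orientation: [3.141, -0.003, 0.007]
contact_force: [0.1, -0.1, 0.7]
grip_width: 0.0501
```

```bash
python3 go.py 0.4686 0.1345 0.026 0
```

```text
t 5.1 pos [0.469  0.1347 0.0269] rpy [ 1.7997e+02 -1.5000e-01  4.0000e-01] q [ 0.28  0.43  2.07 -0.    0.64  1.84] F [ 0.1 -0.1  0.7] w 0.0501
delta total [-0.0004  0.0002  0.0009] [ 0.03 -0.15  0.4 ]
```

Request:
apply_moves(deltas="-0.0004 0 0.001 0 0 0.4 0.045; 0 0 0 0 0 0 0.03; 0 0 0 0 0 0 0.03; 0 0 0 0 0 0 0.03; 0 0 0 0 0 0 0.03", squeeze=10)

```text
t: 5.6
tcp_pos: [0.4686, 0.1347, 0.0258]
orientation: [3.141, -0.003, 0.004]
contact_force: [-0.0, -0.3, 0.1]
grip_width: 0.0358
```

Request:
apply_moves(deltas="0 0 0 0 0 0 0.03; 0 0 -0.003 0 0 0 0.03; 0 0 -0.01 0 0 0 0.03; 0 0 -0.02 0 0 0 0.03; 0 0 -0.02 0 0 0 0.03")

```text
t: 6.1
tcp_pos: [0.4664, 0.1342, 0.0794]
orientation: [3.14, 0.003, 0.004]
contact_force: [0.0, 0.2, -0.4]
grip_width: 0.0359
```

```bash
python3 go.py 0.4686 0.1345 0.09 0
cat > cap.py <<'E'
import sys
from h import *
from bench import cams
out=[]
for n,b in zip(('side','top'),sys.argv[2:4]):
    c=cams.capture(n);np.savez(f'{n}_{sys.argv[1]}.npz',**c)
    x0,y0,x1,y1=map(int,b.split(','));out.append(cv2.resize(c['pixels'][y0:y1,x0:x1,::-1],(390,390*(y1-y0)//(x1-x0)),interpolation=cv2.INTER_CUBIC))
h=max(o.shape[0] for o in out)
cv2.imwrite(f'pics/{sys.argv[1]}.png',np.hstack([cv2.copyMakeBorder(o,0,h-o.shape[0],0,4,0) for o in out])[:600])
E
python3 cap.py lift1 180,60,340,230 180,180,340,340
```

```text
t 6.1 pos [0.4664 0.1342 0.0794] rpy [1.7989e+02 1.5000e-01 2.6000e-01] q [ 0.28  0.34  2.04 -0.    0.76  1.85] F [ 0.   0.2 -0.4] w 0.0359
delta total [ 0.0022 -0.0003 -0.0107] [0.11 0.15 0.26]
```

View pics/lift1.png

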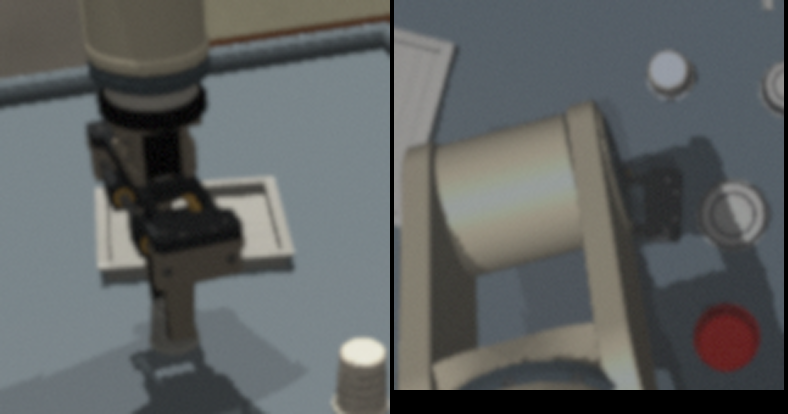

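Request:
apply_moves(deltas="0.004 -0.01 -0.02 0 0 0 0.03; 0.012 -0.034 -0.005 0 0 0 0.03; 0.015 -0.042 0 0 0 0 0.03; 0.015 -0.042 0 0 0 0 0.03; 0.012 -0.033 0 0 0 0 0.03")

```text
t: 6.7
tcp_pos: [0.5254, 0.2972, 0.1072]
orientation: [3.14, -0.002, -0.001]
contact_force: [0.6, -0.1, -0.2]
grip_width: 0.0357
```

```bash
python3 go.py 0.553 0.3695 0.05 0
```

```text
t 6.7 pos [0.5254 0.2972 0.1072] rpy [ 1.7993e+02 -9.0000e-02 -6.0000e-02] q [ 0.51  0.45  1.78 -0.    0.92  2.09] F [ 0.6 -0.1 -0.2] w 0.0357
delta total [ 0.0275 -0.0724  0.0571] [ 0.07 -0.09 -0.06]
```

Request:
apply_moves(deltas="0.011 -0.026 0 0 0 0 0.03; 0.006 -0.018 0.005 0 0 0 0.03; 0.003 -0.010 0.01 0 0 0 0.03; 0 0 0.01 0 0 0 0.03; 0 0 0.004 0 0 0 0.03")

```text
t: 7.2
tcp_pos: [0.5461, 0.3571, 0.0746]
orientation: [3.141, -0.002, 0.003]
contact_force: [-0.9, 0.6, -0.7]
grip_width: 0.0362
```

```bash
python3 go.py 0.553 0.3695 0.03 0
```

```text
t 7.2 pos [0.5461 0.3571 0.0746] rpy [ 1.7995e+02 -1.1000e-01  1.8000e-01] q [ 0.58  0.55  1.68 -0.    0.9   2.15] F [-0.9  0.6 -0.7] w 0.0362
delta total [ 0.0069 -0.0124  0.0446] [ 0.05 -0.11  0.18]
```

Request:
apply_moves(deltas="0.006 -0.012 0 0 0 0 0.03; 0.001 -0.001 0.006 0 0 0 0.03; 0 0 0.01 0 0 0 0.03; 0 0 0.008 0 0 0 0.03; 0 0 0 0 0 0 0.03")

```text
t: 7.7
tcp_pos: [0.5526, 0.3676, 0.0475]
orientation: [3.139, 0.0, 0.001]
contact_force: [0.0, -0.6, 0.1]
grip_width: 0.036
```

```bash
python3 go.py 0.553 0.3695 0.03 0
```

```text
t 7.7 pos [0.5526 0.3676 0.0475] rpy [1.7984e+02 3.0000e-02 3.0000e-02] q [ 0.59  0.61  1.66 -0.    0.88  2.16] F [ 0.  -0.6  0.1] w 0.036
delta total [ 0.0004 -0.0019  0.0174] [0.16 0.03 0.03]
```

Request:
apply_moves(deltas="0 -0.002 0.004 0 0 0 0.03; 0 0 0.005 0 0 0 0.03; 0 0 0.004 0 0 0 0.03; 0 0 0.002 0 0 0 0.03; 0 0 0 0 0 0 0.03")

```text
t: 8.2
tcp_pos: [0.5526, 0.3694, 0.0313]
orientation: [3.139, 0.0, 0.0]
contact_force: [-0.7, -0.4, -0.2]
grip_width: 0.0356
```

```bash
python3 go.py 0.553 0.3695 0.03 0; python3 cap.py place1 180,60,340,200 100,160,260,320
```

```text
t 8.2 pos [0.5526 0.3694 0.0313] rpy [1.7984e+02 2.0000e-02 2.0000e-02] q [ 0.59  0.63  1.67 -0.    0.85  2.16] F [-0.7 -0.4 -0.2] w 0.0356
delta total [ 0.0004 -0.0001  0.0013] [0.16 0.02 0.02]
```

View pics/place1.png

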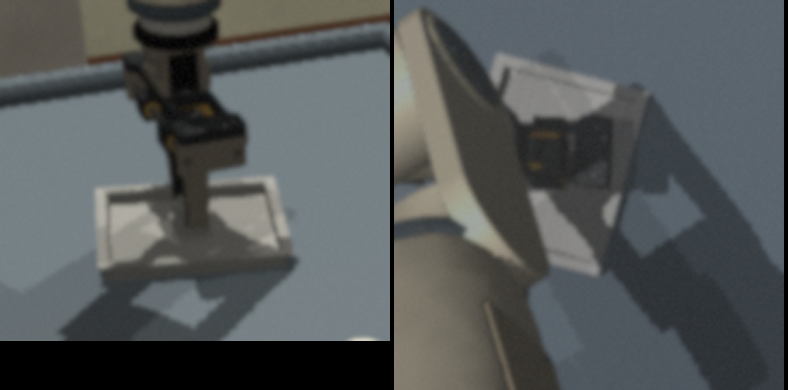

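Request:
apply_moves(deltas="0 0 0.0008 0 0 0 0.03; 0 0 0.0007 0 0 0 0.03; 0 0 0 0 0 0 0.03; 0 0 0 0 0 0 0.03")

```text
t: 8.7
tcp_pos: [0.5532, 0.3698, 0.0308]
orientation: [3.14, -0.001, 0.0]
contact_force: [-1.0, 0.0, 0.5]
grip_width: 0.0356
```

```bash
python3 go.py 0.553 0.3695 0.03 0
```

```text
t 8.7 pos [0.5532 0.3698 0.0308] rpy [ 1.7989e+02 -5.0000e-02  2.0000e-02] q [ 0.59  0.63  1.67 -0.    0.85  2.16] F [-1.   0.   0.5] w 0.0356
delta total [-0.0002  0.0003  0.0008] [ 0.11 -0.05  0.02]
```

Request:
apply_moves(deltas="0 0 0.001 0 0 0 0.03; 0 0 0.0005 0 0 0 0.03; 0 0 0 0 0 0 0.03; 0 0 0 0 0 0 0.03")

```text
t: 9.1
tcp_pos: [0.5533, 0.3699, 0.0299]
orientation: [3.14, -0.001, 0.0]
contact_force: [0.5, -0.7, 0.7]
grip_width: 0.0355
```

```bash
python3 go.py 0.553 0.3695 0.03 0
```

```text
t 9.1 pos [0.5533 0.3699 0.0299] rpy [ 1.799e+02 -7.000e-02  2.000e-02] q [ 0.59  0.63  1.67 -0.    0.84  2.16] F [ 0.5 -0.7  0.7] w 0.0355
delta total [-0.0003  0.0004 -0.0001] [ 0.1  -0.07  0.02]
```

Request:
apply_moves(deltas="0 0 0.0008 0 0 0 0.03; 0 0 0.0004 0 0 0 0.03; 0 0 0 0 0 0 0.03")

```text
t: 9.4
tcp_pos: [0.5534, 0.3699, 0.0299]
orientation: [3.14, -0.001, 0.0]
contact_force: [-0.2, 0.5, -0.0]
grip_width: 0.0357
```

Run:
```python
from bench import readout,cams
import numpy as np
F=[];z=[]
for i in range(4):
    s=readout.read_state();F.append(s['contact_force'][2]);z.append(s['tcp_pos'][2]);cams.capture('top')
print(np.round(F,2),np.round(z,4))
```

```text
[-0.04  1.63  4.37  2.71] [0.0299 0.0298 0.0297 0.0298]
```

Request:
apply_moves(deltas="0 0 -0.0003 0 0 0 0.045; 0 0 0 0 0 0 0.06; 0 0 0 0 0 0 0.06; 0 0 -0.02 0 0 0 0.065; 0 0 -0.04 0 0 0 0.07")

```text
t: 10.1
tcp_pos: [0.5501, 0.3678, 0.0847]
orientation: [3.134, 0.007, 0.0]
contact_force: [0.3, -0.2, -0.1]
grip_width: 0.0693
```

Request:
apply_moves(deltas="0 0.02 -0.04 0 0 -8 0.075; 0.010 0.042 -0.02 0 0 -8.5 0.075; 0.004 0.048 0 0 0 -8.5 0.075; -0.004 0.048 0 0 0 -8.5 0.075; -0.012 0.047 0 0 0 -8.5 0.075")

```text
t: 10.6
tcp_pos: [0.6195, 0.177, 0.1537]
orientation: [3.139, -0.0, 0.737]
contact_force: [0.7, 0.5, -0.2]
grip_width: 0.0749
```

```bash
python3 go.py 0.5885 -0.0525 0.09 90; python3 cap.py rel1 180,60,340,200 100,160,260,320
```

```text
t 10.6 pos [0.6195 0.177  0.1537] rpy [ 1.7983e+02 -1.0000e-02  4.2230e+01] q [ 0.28  0.45  1.65 -0.    1.04  1.11] F [ 0.7  0.5 -0.2] w 0.0749
delta total [-0.1772  0.1489  0.0641] [  0.16   0.07 -47.77]
```

View pics/rel1.png

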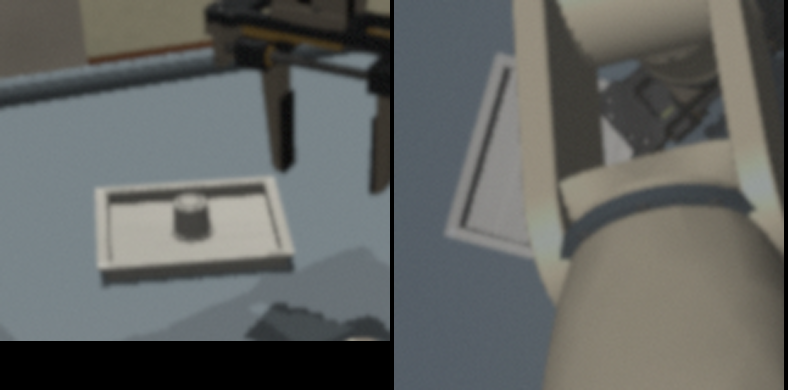

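Request:
apply_moves(deltas="-0.036 0.028 0 0 0 -8.5 0.075; -0.040 0.023 0 0 0 -8.5 0.075; -0.043 0.016 0 0 0 -8.5 0.075; -0.043 0.010 0 0 0 -8.5 0.075; -0.025 0.002 0 0 0 -7 0.075")

```text
t: 11.2
tcp_pos: [0.5842, -0.0297, 0.1529]
orientation: [3.138, 0.001, 1.449]
contact_force: [-0.4, 0.7, -0.6]
grip_width: 0.0754
```

```bash
python3 go.py 0.5885 -0.0525 0.07 90
python3 - <<'E'
from h import *
s=load('side_rel1.npz')
for S in (125,140,150):
    b=blob(s,(245,132,272,150),S); print(S,b,onplane(s,b[0],.038))
print(proj(s,[.5533,.3699,.038]))
E
```

```text
t 11.2 pos [ 0.5842 -0.0297  0.1529] rpy [1.7982e+02 7.0000e-02 8.3040e+01] q [-0.05  0.37  1.79 -0.    0.99  0.07] F [-0.4  0.7 -0.6] w 0.0754
delta total [-0.022   0.0068  0.0829] [ 0.18  0.08 -6.96]
125 ((259.25790882110596, 145.45123863220215), (11.922764778137207, 35.58821105957031)) [0.55399983 0.35673456 0.038     ]
140 ((259.4635486602783, 145.56893157958984), (11.186863899230957, 36.54715347290039)) [0.55428037 0.35603231 0.038     ]
150 ((269.4837532043457, 145.40466785430908), (8.527649879455566, 13.596318244934082)) [0.57647537 0.34815437 0.038     ]
[257.26873962 142.91044724]
```

Request:
apply_moves(deltas="-0.018 0.003 0.02 0 0 -7 0.075; -0.004 0.001 0.03 0 0 0 0.075; 0 0 0.025 0 0 0 0.075; 0 0 0.008 0 0 0 0.075; 0 0 0 0 0 0 0.075")

```text
t: 11.7
tcp_pos: [0.5866, -0.0545, 0.0685]
orientation: [3.136, 0.002, 1.569]
contact_force: [-0.3, 0.7, -0.3]
grip_width: 0.0751
```

```bash
python3 go.py 0.589 -0.0525 0.032 90
```

```text
t 11.7 pos [ 0.5866 -0.0545  0.0685] rpy [1.7968e+02 9.0000e-02 8.9910e+01] q [-0.09  0.48  1.83 -0.    0.82 -0.09] F [-0.3  0.7 -0.3] w 0.0751
delta total [0.0021 0.0022 0.0365] [ 0.32  0.09 -0.09]
```

Request:
apply_moves(deltas="0.002 0.002 0.01 0 0 0 0.07; 0 0 0.015 0 0 0 0.07; 0 0 0.008 0 0 0 0.07; 0 0 0.003 0 0 0 0.07; 0 0 0 0 0 0 0.07")

```text
t: 12.2
tcp_pos: [0.591, -0.0508, 0.032]
orientation: [3.133, 0.002, 1.57]
contact_force: [0.2, 0.6, 0.5]
grip_width: 0.0703
```

```bash
python3 go.py 0.589 -0.0525 0.032 90
```

```text
t 12.2 pos [ 0.591  -0.0508  0.032 ] rpy [1.7948e+02 9.0000e-02 8.9930e+01] q [-0.09  0.54  1.84 -0.    0.75 -0.09] F [0.2 0.6 0.5] w 0.0703
delta total [-0.0017 -0.002  -0.    ] [ 0.52  0.09 -0.07]
```

Request:
apply_moves(deltas="-0.0014 -0.0015 0 0.4 0 0 0.065; 0 0 0 0 0 0 0.06; 0 0 0 0 0 0 0.04; 0 0 0 0 0 0 0.04; 0 0 0 0 0 0 0.04", squeeze=5)

```text
t: 12.7
tcp_pos: [0.5901, -0.0526, 0.0332]
orientation: [3.138, 0.002, 1.569]
contact_force: [-1.2, 0.8, -0.7]
grip_width: 0.0486
```

Request:
apply_moves(deltas="0 0 0 0 0 0 0.04; 0 0 0 0 0 0 0.04")

```text
t: 12.9
tcp_pos: [0.5901, -0.0526, 0.0333]
orientation: [3.138, 0.002, 1.569]
contact_force: [0.0, 0.4, -0.3]
grip_width: 0.0491
```

```bash
python3 go.py 0.589 -0.0525 0.032 90
```

```text
t 12.9 pos [ 0.5901 -0.0526  0.0333] rpy [1.7981e+02 1.0000e-01 8.9910e+01] q [-0.09  0.54  1.84 -0.    0.76 -0.09] F [ 0.   0.4 -0.3] w 0.0491
delta total [ 0.0001 -0.0011  0.0013] [ 0.19  0.1  -0.09]
```

Centred in x at 0.5901. Open, turn 90°, grip.

Request:
apply_moves(deltas="0 0 0 0 0 0 0.075; 0 0 0 0 0 0 0.075; 0 0 0 0 0 8 0.075; 0 0 0 0 0 8.5 0.075; 0 0 0 0 0 8.5 0.075")

```text
t: 13.4
tcp_pos: [0.5903, -0.0526, 0.0335]
orientation: [3.137, 0.0, 1.124]
contact_force: [-0.9, -0.7, -0.2]
grip_width: 0.0749
```

Request:
apply_moves(deltas="0 0 0 0 0 8.5 0.075; 0 0 0 0 0 8.5 0.075; 0 0 0 0 0 8.5 0.075; 0 0 0 0 0 8.5 0.075; 0 0 0 0 0 8.5 0.075")

```text
t: 13.9
tcp_pos: [0.5906, -0.0526, 0.0337]
orientation: [3.138, -0.003, 0.374]
contact_force: [0.5, -0.1, 0.6]
grip_width: 0.0752
```

Request:
apply_moves(deltas="0 0 0 0 0 8 0.07; 0 0 0 0 0 8 0.07; 0 0 0 0 0 4 0.065; 0 0 0 0 0 0 0.065; 0 0 0 0 0 0 0.065")

```text
t: 14.4
tcp_pos: [0.5908, -0.0525, 0.0339]
orientation: [3.14, -0.005, 0.008]
contact_force: [0.6, 0.4, -0.0]
grip_width: 0.0649
```

```bash
python3 go.py 0.5901 -0.0526 0.032 0
```

```text
t 14.4 pos [ 0.5908 -0.0525  0.0339] rpy [179.89  -0.26   0.48] q [-0.09  0.54  1.84 -0.    0.76  1.47] F [ 0.6  0.4 -0. ] w 0.0649
delta total [-0.0008  0.0001  0.0019] [ 0.11 -0.26  0.48]
```

Request:
apply_moves(deltas="-0.0007 0 0.0018 0 -0.2 0.4 0.06; 0 0 0 0 0 0 0.04; 0 0 0 0 0 0 0.04; 0 0 0 0 0 0 0.04; 0 0 0 0 0 0 0.04", squeeze=12)

```text
t: 14.9
tcp_pos: [0.5901, -0.0525, 0.0319]
orientation: [3.14, -0.001, 0.006]
contact_force: [0.1, -1.2, 0.8]
grip_width: 0.0484
```

Request:
apply_moves(deltas="0 0 0 0 0 0 0.04; 0 0 0 0 0 0 0.04")

```text
t: 15.1
tcp_pos: [0.5902, -0.0525, 0.0319]
orientation: [3.14, -0.001, 0.006]
contact_force: [0.3, -0.3, -0.9]
grip_width: 0.0482
```

```bash
python3 go.py 0.5901 -0.0526 0.032 0
```

```text
t 15.1 pos [ 0.5902 -0.0525  0.0319] rpy [ 1.7989e+02 -5.0000e-02  3.4000e-01] q [-0.09  0.54  1.84 -0.    0.76  1.48] F [ 0.3 -0.3 -0.9] w 0.0482
delta total [-0.0001  0.0001 -0.0001] [ 0.11 -0.05  0.34]
```

Request:
apply_moves(deltas="0 0 -0.005 0 0 0 0.04; 0 0 -0.025 0 0 0 0.04; 0 0 -0.035 0 0 0 0.04; 0 -0.01 -0.035 0 0 0 0.04; 0 -0.03 -0.02 0 0 0 0.04")

```text
t: 15.6
tcp_pos: [0.587, -0.0138, 0.153]
orientation: [3.14, 0.007, 0.003]
contact_force: [0.6, 0.2, -1.2]
grip_width: 0.0483
```

Request:
apply_moves(deltas="-0.005 -0.045 0 0 0 0 0.04; -0.005 -0.045 0 0 0 0 0.04; -0.005 -0.045 0 0 0 0 0.04; -0.005 -0.045 0 0 0 0 0.04; -0.005 -0.045 0 0 0 0 0.04")

```text
t: 16.1
tcp_pos: [0.564, 0.2165, 0.16]
orientation: [3.141, -0.004, -0.003]
contact_force: [-0.1, -0.1, -0.6]
grip_width: 0.0486
```

```bash
python3 go.py 0.5533 0.3699 0.085 0
```

```text
t 16.1 pos [0.564  0.2165 0.16  ] rpy [ 1.7994e+02 -2.1000e-01 -1.5000e-01] q [ 0.37  0.38  1.74 -0.    1.02  1.94] F [-0.1 -0.1 -0.6] w 0.0486
delta total [-0.0113 -0.1534  0.0748] [ 0.06 -0.21 -0.15]
```

Request:
apply_moves(deltas="-0.003 -0.044 0.002 0 0 0 0.04; -0.003 -0.042 0.005 0 0 0 0.04; -0.003 -0.03 0.005 0 0 0 0.04; 0 -0.015 0.010 0 0 0 0.04; 0 -0.005 0.010 0 0 0 0.04")

```text
t: 16.6
tcp_pos: [0.5538, 0.3637, 0.1297]
orientation: [-3.14, -0.008, 0.003]
contact_force: [0.7, -0.4, -0.6]
grip_width: 0.0483
```

```bash
python3 go.py 0.5533 0.3699 0.085 0
```

```text
t 16.6 pos [0.5538 0.3637 0.1297] rpy [-1.7988e+02 -4.3000e-01  1.6000e-01] q [ 0.58  0.5   1.63 -0.    1.    2.15] F [ 0.7 -0.4 -0.6] w 0.0483
delta total [-0.0008 -0.0062  0.0447] [-0.12 -0.43  0.16]
```

Request:
apply_moves(deltas="-0.001 -0.005 0.01 0 -0.4 0.15 0.04; 0 -0.001 0.014 0 0 0 0.04; 0 0 0.014 0 0 0 0.04; 0 0 0.005 0 0 0 0.04; 0 0 0 0 0 0 0.04")

```text
t: 17.1
tcp_pos: [0.5521, 0.3643, 0.0797]
orientation: [3.139, 0.005, -0.003]
contact_force: [0.2, -0.2, -0.7]
grip_width: 0.0485
```

```bash
python3 go.py 0.5533 0.3699 0.036 0; python3 cap.py over2 180,60,340,200 100,160,260,320
```

```text
t 17.1 pos [0.5521 0.3643 0.0797] rpy [179.86   0.28  -0.19] q [0.58 0.56 1.65 0.   0.93 2.15] F [ 0.2 -0.2 -0.7] w 0.0485
delta total [ 0.0014 -0.0057  0.0437] [ 0.14  0.28 -0.19]
```

View pics/over2.png

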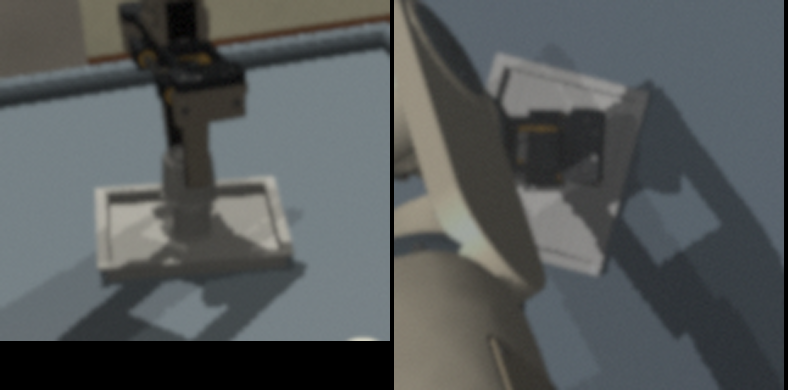

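Request:
apply_moves(deltas="0.001 -0.0055 0 0.1 0.25 -0.2 0.04; 0 0 0 0 0 0 0.04")

```text
t: 17.4
tcp_pos: [0.5545, 0.3708, 0.082]
orientation: [-3.14, -0.003, -0.0]
contact_force: [0.2, 0.0, -0.6]
grip_width: 0.0485
```

```bash
python3 go.py 0.5533 0.3699 0.036 0
```

```text
t 17.4 pos [0.5545 0.3708 0.082 ] rpy [-1.7992e+02 -1.5000e-01 -1.0000e-02] q [ 0.59  0.56  1.64 -0.    0.93  2.16] F [ 0.2  0.  -0.6] w 0.0485
delta total [-0.0013  0.001   0.046 ] [-0.08 -0.15 -0.01]
```

Request:
apply_moves(deltas="-0.001 0.0008 0.004 0 0 0 0.04; 0 0 0.008 0 0 0 0.04; 0 0 0.006 0 0 0 0.04; 0 0 0 0 0 0 0.04")

```text
t: 17.8
tcp_pos: [0.5538, 0.3707, 0.0637]
orientation: [-3.139, -0.004, 0.001]
contact_force: [-0.3, 0.3, -0.8]
grip_width: 0.0483
```

```bash
python3 go.py 0.5533 0.3699 0.036 0
```

```text
t 17.8 pos [0.5538 0.3707 0.0637] rpy [-1.7986e+02 -2.5000e-01  4.0000e-02] q [ 0.59  0.58  1.66 -0.    0.9   2.16] F [-0.3  0.3 -0.8] w 0.0483
delta total [-0.0006  0.0009  0.0277] [-0.14 -0.25  0.04]
```

Request:
apply_moves(deltas="-0.0005 0.0008 0.006 0 -0.2 0 0.04; 0 0 0.008 0 0 0 0.04; 0 0 0.006 0 0 0 0.04; 0 0 0.002 0 0 0 0.04; 0 0 0 0 0 0 0.04")

```text
t: 18.3
tcp_pos: [0.5529, 0.3696, 0.0388]
orientation: [-3.14, 0.001, 0.001]
contact_force: [-0.8, 0.6, -0.6]
grip_width: 0.0484
```

```bash
python3 go.py 0.5533 0.3699 0.036 0
```

```text
t 18.3 pos [0.5529 0.3696 0.0388] rpy [-1.799e+02  4.000e-02  3.000e-02] q [0.59 0.62 1.67 0.   0.86 2.15] F [-0.8  0.6 -0.6] w 0.0484
delta total [ 0.0004 -0.0003  0.0028] [-0.1   0.04  0.03]
```

Request:
apply_moves(deltas="0.0003 -0.0002 0.0015 0 0 0 0.04; 0 0 0.001 0 0 0 0.04; 0 0 0.0008 0 0 0 0.04; 0 0 0.0005 0 0 0 0.04; 0 0 0 0 0 0 0.04")

```text
t: 18.8
tcp_pos: [0.5537, 0.3701, 0.0361]
orientation: [-3.139, -0.0, 0.001]
contact_force: [-0.6, 0.5, -1.1]
grip_width: 0.0482
```

```bash
python3 go.py 0.5533 0.3699 0.036 0
```

```text
t 18.8 pos [0.5537 0.3701 0.0361] rpy [-1.7987e+02 -1.0000e-02  4.0000e-02] q [0.59 0.62 1.66 0.   0.85 2.15] F [-0.6  0.5 -1.1] w 0.0482
delta total [-0.0004  0.0002  0.0001] [-0.13 -0.01  0.04]
```

Request:
apply_moves(deltas="0 0 0.0008 0 0 0 0.04; 0 0 0.0004 0 0 0 0.04; 0 0 0 0 0 0 0.04")

```text
t: 19.1
tcp_pos: [0.5539, 0.3702, 0.036]
orientation: [-3.139, -0.001, 0.001]
contact_force: [0.6, -0.1, 0.3]
grip_width: 0.0484
```

```bash
cat > st.py <<'E'
from bench import readout,cams
import numpy as np
F=[];z=[]
for i in range(3):
    s=readout.read_state();F.append(s['contact_force'][2]);z.append(s['tcp_pos'][2]);cams.capture('top')
print(np.round(F,2),np.round(z,4),s['tcp_pos'].round(4))
E
python3 st.py
```

```text
[0.27 0.8  1.67] [0.036 0.036 0.036] [0.5539 0.3703 0.036 ]
```

Request:
apply_moves(deltas="0 0 -0.0003 0 0 0 0.06; 0 0 0 0 0 0 0.075; 0 0 0 0 0 0 0.075; 0 0 -0.02 0 0 0 0.08; 0 0 -0.045 0 0 0 0.088")

```text
t: 19.75
tcp_pos: [0.5505, 0.3679, 0.0957]
orientation: [3.138, 0.008, 0.001]
contact_force: [0.6, -0.1, -0.1]
grip_width: 0.0858
```

Request:
apply_moves(deltas="-0.004 0.02 -0.04 0 0 -7 0.088; -0.014 0.043 -0.01 0 0 -8.5 0.088; -0.019 0.042 0 0 0 -8.5 0.088; -0.025 0.038 0 0 0 -8.5 0.088; -0.030 0.034 0 0 0 -8.5 0.088")

```text
t: 20.25
tcp_pos: [0.5217, 0.1705, 0.1541]
orientation: [3.141, -0.006, 0.727]
contact_force: [-0.1, 0.5, 0.3]
grip_width: 0.088
```

Request:
apply_moves(deltas="-0.036 0.028 0 0 0 -8.5 0.088; -0.040 0.022 0 0 0 -8.5 0.088; -0.042 0.016 0 0 0 -8.5 0.088; -0.03 0.008 0 0 0 -8.5 0.088; -0.01 0 0 0 0 -8 0.088")

```text
t: 20.75
tcp_pos: [0.4875, -0.0049, 0.1541]
orientation: [3.135, -0.004, 1.442]
contact_force: [0.0, 0.4, 0.0]
grip_width: 0.0882
```

```bash
python3 go.py 0.4655 -0.002 0.09 90; python3 cap.py rel2 180,60,340,200 100,160,260,320
```

```text
t 20.8 pos [ 0.4875 -0.0049  0.1541] rpy [179.6   -0.24  82.62] q [-0.02  0.22  1.99  0.    0.92  0.11] F [0.  0.4 0. ] w 0.0882
delta total [-0.0002 -0.0226  0.0639] [ 0.41 -0.22 -7.39]
```

View pics/rel2.png

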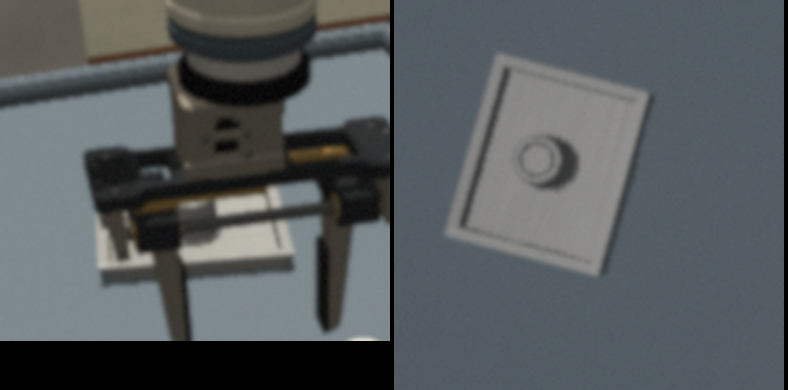

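Request:
apply_moves(deltas="0 -0.018 0.01 0.4 -0.2 -7 0.088; 0 -0.003 0.02 0 0 0 0.088; 0 0 0.025 0 0 0 0.088; 0 0 0.005 0 0 0 0.088; 0 0 0 0 0 0 0.088")

```text
t: 21.35
tcp_pos: [0.4693, 0.0018, 0.0937]
orientation: [3.137, -0.002, 1.542]
contact_force: [0.0, -0.7, 0.6]
grip_width: 0.0879
```

```bash
python3 go.py 0.4655 -0.002 0.038 90
```

```text
t 21.4 pos [0.4693 0.0018 0.0937] rpy [ 1.7974e+02 -1.0000e-01  8.8360e+01] q [-0.    0.29  2.07  0.    0.77  0.03] F [ 0.  -0.7  0.6] w 0.0879
delta total [-0.004  -0.0039  0.0557] [ 0.26 -0.1  -1.64]
```

Request:
apply_moves(deltas="-0.0035 -0.0035 0.005 0.2 0 -1.6 0.088; 0 0 0.018 0 0 0 0.088; 0 0 0.018 0 0 0 0.088; 0 0 0.01 0 0 0 0.088; 0 0 0 0 0 0 0.088")

```text
t: 21.85
tcp_pos: [0.4707, 0.0006, 0.0457]
orientation: [3.134, -0.002, 1.564]
contact_force: [-0.1, -0.5, -0.2]
grip_width: 0.0882
```

```bash
python3 go.py 0.4655 -0.002 0.038 90
```

```text
t 21.9 pos [0.4707 0.0006 0.0457] rpy [ 1.7954e+02 -1.2000e-01  8.9590e+01] q [-0.    0.38  2.1   0.    0.66  0.  ] F [-0.1 -0.5 -0.2] w 0.0882
delta total [-0.0026 -0.0053  0.0077] [ 0.46 -0.12 -0.41]
```

Request:
apply_moves(deltas="-0.002 -0.005 0.004 0.4 0 -0.4 0.085; 0 0 0.003 0 0 0 0.08; 0 0 0 0 0 0 0.08")

```text
t: 22.15
tcp_pos: [0.4668, -0.0012, 0.04]
orientation: [3.139, -0.002, 1.57]
contact_force: [-0.0, -0.3, -0.1]
grip_width: 0.0802
```

```bash
python3 go.py 0.4655 -0.002 0.038 90
```

```text
t 22.1 pos [ 0.4668 -0.0012  0.04  ] rpy [ 1.7984e+02 -1.2000e-01  8.9970e+01] q [-0.01  0.39  2.11  0.    0.65 -0.01] F [-0.  -0.3 -0.1] w 0.0802
delta total [-0.0008 -0.0013  0.002 ] [ 0.16 -0.12 -0.03]
```

Request:
apply_moves(deltas="-0.0005 -0.0007 0.002 0 0 0 0.075; 0 0 0 0 0 0 0.055; 0 0 0 0 0 0 0.055; 0 0 0 0 0 0 0.055; 0 0 0 0 0 0 0.055", squeeze=5)

```text
t: 22.65
tcp_pos: [0.4665, -0.0019, 0.0387]
orientation: [3.138, -0.002, 1.57]
contact_force: [0.4, -0.5, -0.4]
grip_width: 0.0615
```

Request:
apply_moves(deltas="0 0 0 0 0 0 0.055; 0 0 0 0 0 0 0.055")

```text
t: 22.85
tcp_pos: [0.4665, -0.0019, 0.0386]
orientation: [3.138, -0.002, 1.57]
contact_force: [-0.5, -0.5, -0.6]
grip_width: 0.0619
```

```bash
python3 go.py 0.4655 -0.002 0.038 90
```

```text
t 22.9 pos [ 0.4665 -0.0019  0.0386] rpy [ 1.7978e+02 -1.2000e-01  8.9930e+01] q [-0.01  0.39  2.11  0.    0.64 -0.01] F [-0.5 -0.5 -0.6] w 0.0619
delta total [-0.0001 -0.001   0.0006] [ 0.22 -0.12 -0.07]
```

Request:
apply_moves(deltas="0 0 0 0 0 0 0.085; 0 0 0.003 0 0 0 0.085; 0 0 0.002 0 0 8 0.085; 0 0 0 0 0 8.5 0.085; 0 0 0 0 0 8.5 0.085")

```text
t: 23.35
tcp_pos: [0.4668, -0.0018, 0.0331]
orientation: [3.139, -0.004, 1.125]
contact_force: [-0.6, 0.7, 0.1]
grip_width: 0.0848
```

Request:
apply_moves(deltas="0 0 0 0 0 8.5 0.085; 0 0 0 0 0 8.5 0.085; 0 0 0 0 0 8.5 0.085; 0 0 0 0 0 8.5 0.085; 0 0 0 0 0 8.5 0.085")

```text
t: 23.85
tcp_pos: [0.4668, -0.0018, 0.0322]
orientation: [-3.141, -0.005, 0.375]
contact_force: [0.5, 0.1, 0.8]
grip_width: 0.0848
```

Request:
apply_moves(deltas="0 0 0 0 0 8 0.08; 0 0 0 0 0 8 0.08; 0 0 0 0 0 4 0.08; 0 0 0 0 0 0 0.08; 0 0 0 0 0 0 0.08")

```text
t: 24.35
tcp_pos: [0.4668, -0.0018, 0.0315]
orientation: [-3.139, -0.004, 0.009]
contact_force: [-0.2, 0.3, -0.6]
grip_width: 0.0799
```

```bash
python3 go.py 0.4665 -0.002 0.033 0
```

```text
t 24.4 pos [ 0.4668 -0.0018  0.0315] rpy [-179.88   -0.24    0.51] q [-0.01  0.4   2.11  0.    0.62  1.55] F [-0.2  0.3 -0.6] w 0.0799
delta total [-0.0003  0.0002 -0.0015] [-0.12 -0.24  0.51]
```

Request:
apply_moves(deltas="-0.0003 0 -0.001 0 -0.2 0.4 0.075; 0 0 0 0 0 0 0.055; 0 0 0 0 0 0 0.055; 0 0 0 0 0 0 0.055; 0 0 0 0 0 0 0.055", squeeze=15)

```text
t: 24.85
tcp_pos: [0.4665, -0.0018, 0.0324]
orientation: [-3.139, -0.0, 0.006]
contact_force: [0.3, -0.0, -0.8]
grip_width: 0.0621
```

Request:
apply_moves(deltas="0 0 0 0 0 0 0.055; 0 0 0 0 0 0 0.055")

```text
t: 25.05
tcp_pos: [0.4665, -0.0018, 0.0324]
orientation: [-3.139, -0.0, 0.006]
contact_force: [-0.3, 0.4, -0.0]
grip_width: 0.0615
```

```bash
python3 go.py 0.4665 -0.002 0.033 0
```

```text
t 25.1 pos [ 0.4665 -0.0018  0.0324] rpy [-1.7988e+02 -2.0000e-02  3.6000e-01] q [-0.01  0.4   2.11  0.    0.63  1.55] F [-0.3  0.4 -0. ] w 0.0615
delta total [ 0.      0.0002 -0.0006] [-0.12 -0.01  0.36]
```

Request:
apply_moves(deltas="0 0 -0.005 0 0 0 0.055; 0 0 -0.025 0 0 0 0.055; 0 0 -0.035 0 0 0 0.055; 0.002 -0.01 -0.035 0 0 0 0.055; 0.007 -0.03 -0.01 0 0 0 0.055")

```text
t: 25.55
tcp_pos: [0.4724, 0.0368, 0.1451]
orientation: [-3.14, 0.007, 0.004]
contact_force: [1.2, -0.6, -1.1]
grip_width: 0.0621
```

```bash
python3 go.py 0.5538 0.3702 0.09 0; python3 cap.py lift3 180,100,400,330 180,160,400,340
```

```text
t 25.6 pos [0.4724 0.0368 0.1451] rpy [-179.9     0.38    0.21] q [0.07 0.22 2.02 0.   0.91 1.64] F [ 1.2 -0.6 -1.1] w 0.0621
delta total [ 0.083  -0.333   0.0551] [-0.1   0.38  0.21]
```

View pics/lift3.png

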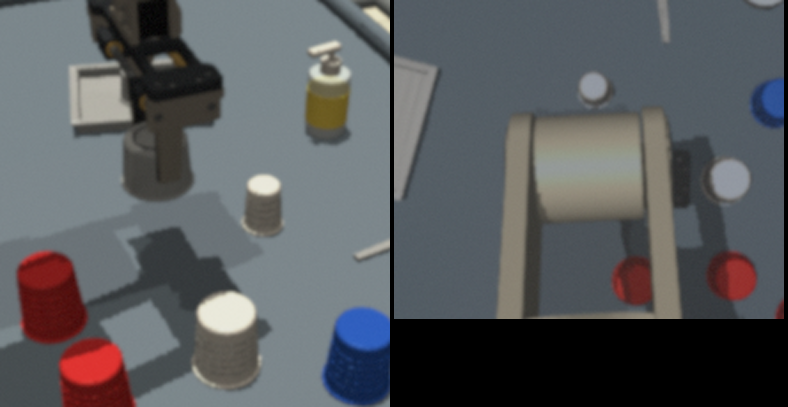

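Large pot held upright. Carry to tray.

Request:
apply_moves(deltas="0.011 -0.044 0 0 0.3 0 0.055; 0.011 -0.044 0 0 0 0 0.055; 0.011 -0.044 0 0 0 0 0.055; 0.011 -0.044 0 0 0 0 0.055; 0.011 -0.044 0 0 0 0 0.055")

```text
t: 26.15
tcp_pos: [0.5258, 0.2603, 0.1434]
orientation: [3.141, 0.003, 0.002]
contact_force: [1.4, -0.7, -1.4]
grip_width: 0.0623
```

```bash
python3 go.py 0.5538 0.3702 0.09 0
```

```text
t 26.1 pos [0.5258 0.2603 0.1434] rpy [1.7996e+02 1.8000e-01 1.1000e-01] q [0.46 0.38 1.79 0.   0.98 2.02] F [ 1.4 -0.7 -1.4] w 0.0623
delta total [ 0.0283 -0.1099  0.0532] [0.04 0.18 0.11]
```

Request:
apply_moves(deltas="0.009 -0.036 0 0 0 0 0.055; 0.007 -0.026 0 0 0 0 0.055; 0.005 -0.017 0.005 0 0 0 0.055; 0.002 -0.008 0.01 0 0 0 0.055; 0 0 0.01 0 0 0 0.055")

```text
t: 26.65
tcp_pos: [0.5487, 0.3534, 0.1142]
orientation: [3.139, 0.005, 0.008]
contact_force: [0.1, 0.2, -1.6]
grip_width: 0.0617
```

```bash
python3 go.py 0.5538 0.3702 0.0364 0
```

```text
t 26.6 pos [0.5487 0.3534 0.1142] rpy [179.88   0.28   0.44] q [0.57 0.51 1.65 0.   0.98 2.13] F [ 0.1  0.2 -1.6] w 0.0617
delta total [ 0.0056 -0.0169  0.0778] [0.12 0.28 0.44]
```

Request:
apply_moves(deltas="0.005 -0.015 0 0.1 0.2 0.4 0.055; 0 -0.002 0.005 0 0 0 0.055; 0 0 0.005 0 0 0 0.055; 0 0 0.002 0 0 0 0.055; 0 0 0 0 0 0 0.055")

```text
t: 27.15
tcp_pos: [0.5522, 0.3666, 0.098]
orientation: [3.137, 0.006, -0.003]
contact_force: [-0.3, -1.1, -1.0]
grip_width: 0.0621
```

```bash
python3 go.py 0.5538 0.3702 0.0364 0
```

```text
t 27.1 pos [0.5522 0.3666 0.098 ] rpy [ 1.7974e+02  3.5000e-01 -1.7000e-01] q [ 0.58  0.54  1.64 -0.    0.97  2.16] F [-0.3 -1.1 -1. ] w 0.0621
delta total [ 0.0019 -0.0039  0.0616] [ 0.25  0.35 -0.17]
```

Request:
apply_moves(deltas="0.0018 -0.0036 0 0.2 0.3 0 0.055; 0 0 0.008 0 0 0 0.055; 0 0 0.004 0 0 0 0.055; 0 0 0 0 0 0 0.055")

```text
t: 27.55
tcp_pos: [0.5546, 0.3701, 0.086]
orientation: [-3.142, -0.001, -0.003]
contact_force: [-0.2, -0.2, 0.0]
grip_width: 0.0624
```

```bash
python3 go.py 0.5538 0.3702 0.0364 0
```

```text
t 27.6 pos [0.5546 0.3701 0.086 ] rpy [-1.8e+02 -5.0e-02 -2.0e-01] q [ 0.59  0.56  1.64 -0.    0.94  2.16] F [-0.2 -0.2  0. ] w 0.0624
delta total [-0.0009 -0.0001  0.0496] [-0.   -0.05 -0.2 ]
```

Request:
apply_moves(deltas="-0.0008 0 0.006 0 0 0 0.055; 0 0 0.008 0 0 0 0.055; 0 0 0.008 0 0 0 0.055; 0 0 0.003 0 0 0 0.055; 0 0 0 0 0 0 0.055")

```text
t: 28.05
tcp_pos: [0.5534, 0.3699, 0.0581]
orientation: [3.141, 0.0, -0.003]
contact_force: [0.8, 0.2, -1.2]
grip_width: 0.0618
```

```bash
python3 go.py 0.5538 0.3702 0.0364 0
```

```text
t 28.1 pos [0.5534 0.3699 0.0581] rpy [179.97   0.    -0.19] q [ 0.59  0.59  1.66 -0.    0.89  2.16] F [ 0.8  0.2 -1.2] w 0.0618
delta total [ 0.0004 -0.0004  0.0217] [ 0.03  0.   -0.19]
```

Request:
apply_moves(deltas="0.0003 -0.0003 0.005 0 0 0 0.055; 0 0 0.006 0 0 0 0.055; 0 0 0.005 0 0 0 0.055; 0 0 0.0015 0 0 0 0.055; 0 0 0 0 0 0 0.055")

```text
t: 28.55
tcp_pos: [0.5538, 0.3703, 0.0391]
orientation: [3.141, -0.0, -0.003]
contact_force: [-0.0, 0.4, -0.4]
grip_width: 0.062
```

```bash
python3 go.py 0.5538 0.3702 0.0364 0
```

```text
t 28.6 pos [0.5538 0.3703 0.0391] rpy [ 1.7998e+02 -1.0000e-02 -1.9000e-01] q [ 0.59  0.62  1.66 -0.    0.86  2.16] F [-0.   0.4 -0.4] w 0.062
delta total [-0.      0.0001  0.0027] [ 0.02 -0.01 -0.19]
```

Request:
apply_moves(deltas="0 0 0.0015 0 0 0 0.055; 0 0 0.0012 0 0 0 0.055; 0 0 0.001 0 0 0 0.055; 0 0 0.0006 0 0 0 0.055; 0 0 0 0 0 0 0.055")

```text
t: 29.05
tcp_pos: [0.5542, 0.3705, 0.0368]
orientation: [-3.141, -0.001, -0.003]
contact_force: [-0.5, 0.8, -1.1]
grip_width: 0.0617
```

```bash
python3 st.py
```

```text
[-1.07 -0.57 -0.78] [0.0368 0.0367 0.0366] [0.5543 0.3705 0.0366]
```

Request:
apply_moves(deltas="-0.0003 0 0.001 0 0 0 0.055; 0 0 0.0006 0 0 0 0.055; 0 0 0 0 0 0 0.055")

```text
t: 29.5
tcp_pos: [0.5544, 0.3705, 0.0366]
orientation: [-3.141, -0.002, -0.003]
contact_force: [-0.2, 0.1, -0.5]
grip_width: 0.0623
```

```bash
python3 st.py
```

```text
[-0.51  0.54  3.06] [0.0366 0.0365 0.0364] [0.5545 0.3706 0.0364]
```

Request:
apply_moves(deltas="0 0 -0.0003 0 0 0 0.07; 0 0 0 0 0 0 0.085; 0 0 0 0 0 0 0.088; 0 0 -0.02 0 0 0 0.088; 0 0 -0.045 0 0 0 0.088")

```text
t: 30.15
tcp_pos: [0.5508, 0.3682, 0.0961]
orientation: [3.136, 0.008, -0.003]
contact_force: [-0.1, 0.7, 0.9]
grip_width: 0.0879
```

Request:
apply_moves(deltas="0.002 0.015 -0.04 0 0 0 0.08; 0.007 0.042 -0.02 0 0 0 0.075; 0.007 0.046 0 0 0 0 0.075; 0.007 0.046 0 0 0 0 0.075; 0.007 0.046 0 0 0 0 0.075")

```text
t: 30.65
tcp_pos: [0.5846, 0.1754, 0.1658]
orientation: [-3.141, -0.004, 0.005]
contact_force: [-0.1, 0.0, -0.4]
grip_width: 0.0751
```

```bash
python3 go.py 0.601 0.0625 0.13 0; python3 cap.py rel3 180,60,340,200 100,160,260,320
```

```text
t 30.6 pos [0.5846 0.1754 0.1658] rpy [-179.97   -0.23    0.3 ] q [ 0.29  0.39  1.72 -0.    1.03  1.86] F [-0.1  0.  -0.4] w 0.0751
delta total [0.0157 0.113  0.0358] [-0.03 -0.23  0.3 ]
```

View pics/rel3.png

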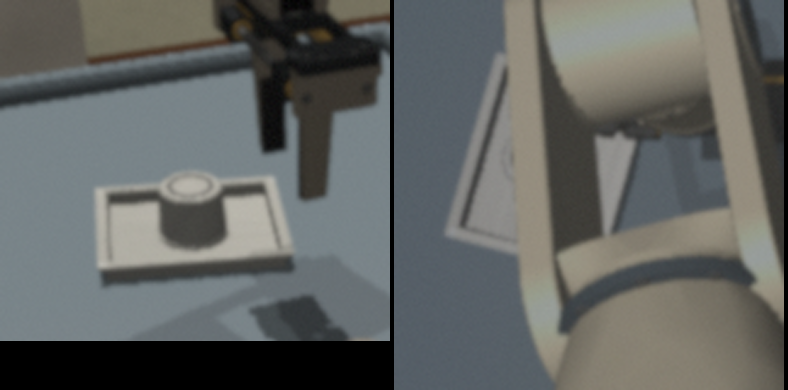

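Request:
apply_moves(deltas="0.005 0.035 0 0 -0.2 0.2 0.075; 0.005 0.032 0 0 0 0 0.075; 0.003 0.02 0.01 0 0 0 0.075; 0 0.008 0.015 0 0 0 0.075; 0 0 0.01 0 0 0 0.075")

```text
t: 31.25
tcp_pos: [0.5997, 0.075, 0.1311]
orientation: [-3.141, -0.003, -0.005]
contact_force: [-0.9, -0.0, -0.8]
grip_width: 0.0748
```

```bash
python3 go.py 0.601 0.0625 0.038 0
```

```text
t 31.2 pos [0.5997 0.075  0.1311] rpy [-179.96   -0.19   -0.3 ] q [0.12 0.42 1.76 0.   0.96 1.7 ] F [-0.9 -0.  -0.8] w 0.0748
delta total [0.001  0.0126 0.0931] [-0.04 -0.19 -0.3 ]
```

Request:
apply_moves(deltas="0.001 0.011 0.01 0 -0.2 -0.3 0.075; 0 0.001 0.025 0 0 0 0.075; 0 0 0.02 0 0 0 0.075; 0 0 0.008 0 0 0 0.075; 0 0 0 0 0 0 0.075")

```text
t: 31.75
tcp_pos: [0.6006, 0.0647, 0.0639]
orientation: [-3.141, 0.002, 0.004]
contact_force: [0.1, -0.0, -0.3]
grip_width: 0.0748
```

```bash
python3 go.py 0.601 0.0625 0.038 0
```

```text
t 31.8 pos [0.6006 0.0647 0.0639] rpy [-1.7994e+02  1.2000e-01  2.4000e-01] q [0.1  0.51 1.8  0.   0.84 1.67] F [ 0.1 -0.  -0.3] w 0.0748
delta total [0.0004 0.0022 0.0259] [-0.06  0.12  0.24]
```

Request:
apply_moves(deltas="0.0003 0.002 0.008 0 0 0.2 0.07; 0 0 0.009 0 0 0 0.07; 0 0 0.004 0 0 0 0.065; 0 0 0 0 0 0 0.06; 0 0 0 0 0 0 0.06")

```text
t: 32.25
tcp_pos: [0.6025, 0.0633, 0.0432]
orientation: [-3.14, -0.001, 0.002]
contact_force: [-0.1, -0.0, 0.1]
grip_width: 0.0601
```

```bash
python3 go.py 0.601 0.0625 0.038 0
```

```text
t 32.2 pos [0.6025 0.0633 0.0432] rpy [-1.7992e+02 -4.0000e-02  9.0000e-02] q [0.1  0.54 1.8  0.   0.8  1.67] F [-0.1 -0.   0.1] w 0.0601
delta total [-0.0015  0.0008  0.0052] [-0.08 -0.04  0.09]
```

Request:
apply_moves(deltas="-0.0015 0.0007 0.005 0 0 0 0.055; 0 0 0 0 0 0 0.05; 0 0 0 0 0 0 0.03; 0 0 0 0 0 0 0.03; 0 0 0 0 0 0 0.03", squeeze=8)

```text
t: 32.75
tcp_pos: [0.6014, 0.0626, 0.0387]
orientation: [-3.14, -0.002, 0.001]
contact_force: [-0.4, 0.4, -0.4]
grip_width: 0.0398
```

Request:
apply_moves(deltas="0 0 0 0 0 0 0.03; 0 0 0 0 0 0 0.03")

```text
t: 32.95
tcp_pos: [0.6015, 0.0626, 0.0389]
orientation: [-3.14, -0.002, 0.002]
contact_force: [-0.9, -0.1, 0.3]
grip_width: 0.0398
```

```bash
python3 go.py 0.601 0.0625 0.038 0
```

```text
t 33.0 pos [0.6015 0.0626 0.0389] rpy [-1.7991e+02 -1.4000e-01  9.0000e-02] q [0.1  0.54 1.81 0.   0.79 1.67] F [-0.9 -0.1  0.3] w 0.0398
delta total [-0.0005  0.0001  0.0009] [-0.09 -0.14  0.09]
```

Request:
apply_moves(deltas="0 0 -0.005 0 0 0 0.03; 0 0 -0.025 0 0 0 0.03; 0 0 -0.04 0 0 0 0.03; 0 0 -0.04 0 0 0 0.03; -0.004 0.015 -0.02 0 0 0 0.03")

```text
t: 33.45
tcp_pos: [0.595, 0.0481, 0.1707]
orientation: [-3.14, 0.005, 0.003]
contact_force: [0.5, 0.3, 0.1]
grip_width: 0.0403
```

Request:
apply_moves(deltas="-0.012 0.042 0 0 0 0 0.03; -0.012 0.044 0 0 0 0 0.03; -0.012 0.044 0 0 0 0 0.03; -0.012 0.044 0 0 0 0 0.03; -0.012 0.044 0 0 0 0 0.03")

```text
t: 33.95
tcp_pos: [0.5385, -0.1734, 0.1783]
orientation: [-3.141, -0.008, 0.01]
contact_force: [1.2, -0.3, -0.9]
grip_width: 0.0404
```

```bash
python3 go.py 0.488 -0.346 0.09 0; python3 cap.py lift4 220,80,440,330 280,140,500,340
```

```text
t 34.0 pos [ 0.5385 -0.1734  0.1783] rpy [-179.95   -0.48    0.59] q [-0.32  0.31  1.81  0.    1.02  1.24] F [ 1.2 -0.3 -0.9] w 0.0404
delta total [-0.0531  0.1722  0.0877] [-0.05 -0.48  0.6 ]
```

View pics/lift4.png

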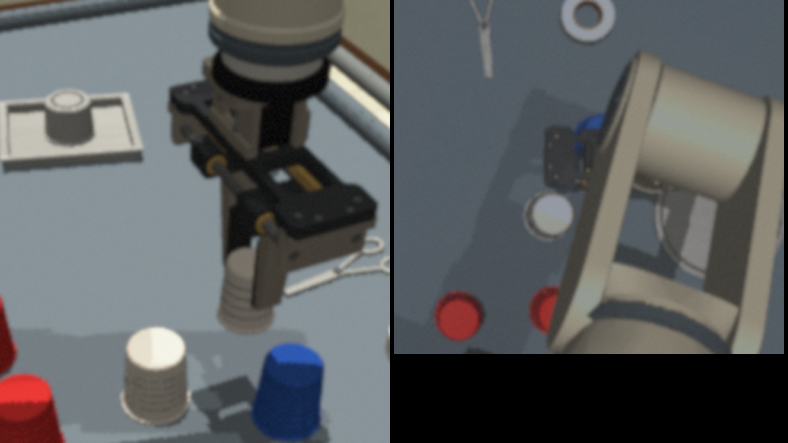

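Beaker held upright, well above others.

Request:
apply_moves(deltas="-0.013 0.040 0 0 -0.4 0.5 0.03; -0.013 0.040 0.002 0 0 0 0.03; -0.011 0.036 0.01 0 0 0 0.03; -0.006 0.022 0.015 0 0 0 0.03; -0.003 0.010 0.015 0 0 0 0.03")

```text
t: 34.55
tcp_pos: [0.4933, -0.3279, 0.1391]
orientation: [3.139, -0.008, -0.003]
contact_force: [0.5, -0.4, 0.8]
grip_width: 0.04
```

```bash
python3 go.py 0.488 -0.346 0.043 0
```

```text
t 34.5 pos [ 0.4933 -0.3279  0.1391] rpy [ 1.7985e+02 -4.4000e-01 -1.6000e-01] q [-0.59  0.39  1.78  0.    0.96  0.98] F [ 0.5 -0.4  0.8] w 0.04
delta total [-0.006   0.0178  0.0961] [ 0.15 -0.44 -0.16]
```

Request:
apply_moves(deltas="-0.005 0.016 0.01 0.1 -0.4 -0.1 0.03; -0.001 0.002 0.022 0 0 0 0.03; 0 0 0.02 0 0 0 0.03; 0 0 0.012 0 0 0 0.03; 0 0 0.003 0 0 0 0.03")

```text
t: 35.05
tcp_pos: [0.4874, -0.3455, 0.0673]
orientation: [-3.14, 0.002, 0.0]
contact_force: [-0.7, 0.2, -0.7]
grip_width: 0.0399
```

```bash
python3 go.py 0.488 -0.346 0.043 0
```

```text
t 35.0 pos [ 0.4874 -0.3455  0.0673] rpy [-1.7991e+02  1.4000e-01  2.0000e-02] q [-0.62  0.5   1.81 -0.    0.84  0.95] F [-0.7  0.2 -0.7] w 0.0399
delta total [0.0007 0.0005 0.0243] [-0.09  0.14  0.02]
```

Request:
apply_moves(deltas="0.0005 0.0004 0.007 0 0 0 0.03; 0 0 0.007 0 0 0 0.03; 0 0 0.005 0 0 0 0.03; 0 0 0.002 0 0 0 0.03; 0 0 0 0 0 0 0.03")

```text
t: 35.55
tcp_pos: [0.4895, -0.3455, 0.0459]
orientation: [-3.141, 0.001, 0.002]
contact_force: [1.0, -0.1, 0.1]
grip_width: 0.0399
```

```bash
python3 go.py 0.488 -0.346 0.043 0
```

```text
t 35.5 pos [ 0.4895 -0.3455  0.0459] rpy [-1.7996e+02  6.0000e-02  1.3000e-01] q [-0.62  0.53  1.82 -0.    0.8   0.95] F [ 1.  -0.1  0.1] w 0.0399
delta total [-0.0015  0.0005  0.0029] [-0.04  0.06  0.13]
```

Request:
apply_moves(deltas="-0.0012 0.0004 0.0015 0 0 0 0.03; 0 0 0.001 0 0 0 0.03; 0 0 0.0006 0 0 0 0.03; 0 0 0 0 0 0 0.03")

```text
t: 35.95
tcp_pos: [0.4886, -0.3464, 0.0436]
orientation: [3.141, -0.0, 0.002]
contact_force: [1.0, -0.7, 0.1]
grip_width: 0.0401
```

```bash
python3 st.py
```

```text
[ 0.13 -0.24 -0.44] [0.0436 0.0437 0.0437] [ 0.4887 -0.3465  0.0437]
```

Request:
apply_moves(deltas="0 0 0.0008 0 0 0 0.03; 0 0 0.0006 0 0 0 0.03; 0 0 0.0003 0 0 0 0.03; 0 0 0 0 0 0 0.03")

```text
t: 36.5
tcp_pos: [0.4889, -0.3465, 0.0425]
orientation: [3.141, -0.001, 0.002]
contact_force: [0.0, 0.2, 1.7]
grip_width: 0.0403
```

```bash
python3 st.py
```

```text
[1.72 2.75 3.78] [0.0425 0.0425 0.0425] [ 0.4889 -0.3466  0.0425]
```

Request:
apply_moves(deltas="0 0 -0.0003 0 0 0 0.055; 0 0 0 0 0 0 0.07; 0 0 0 0 0 0 0.075; 0 0 -0.02 0 0 0 0.08; 0 0 -0.045 0 0 0 0.088")

```text
t: 37.15
tcp_pos: [0.4854, -0.3441, 0.1029]
orientation: [-3.136, 0.008, 0.002]
contact_force: [1.1, -0.4, -0.2]
grip_width: 0.0778
```

Request:
apply_moves(deltas="0 -0.01 -0.045 0 0 0 0.088; 0 -0.035 -0.025 0 0 0 0.088; 0 -0.044 0 0 0 0 0.088; 0 -0.044 0 0 0 0 0.088; 0 -0.040 0 0 0 0 0.088")

```text
t: 37.65
tcp_pos: [0.4894, -0.1728, 0.1823]
orientation: [3.141, -0.003, -0.005]
contact_force: [0.2, 0.6, 0.3]
grip_width: 0.0882
```

```bash
python3 go.py 0.484 -0.1155 0.09 0; python3 cap.py rel4 220,230,480,480 280,140,540,340
```

```text
t 37.6 pos [ 0.4894 -0.1728  0.1823] rpy [179.95  -0.2   -0.27] q [-0.34  0.23  1.9   0.    1.    1.23] F [0.2 0.6 0.3] w 0.0882
delta total [-0.006  -0.0573  0.0923] [ 0.05 -0.2  -0.27]
```

View pics/rel4.png

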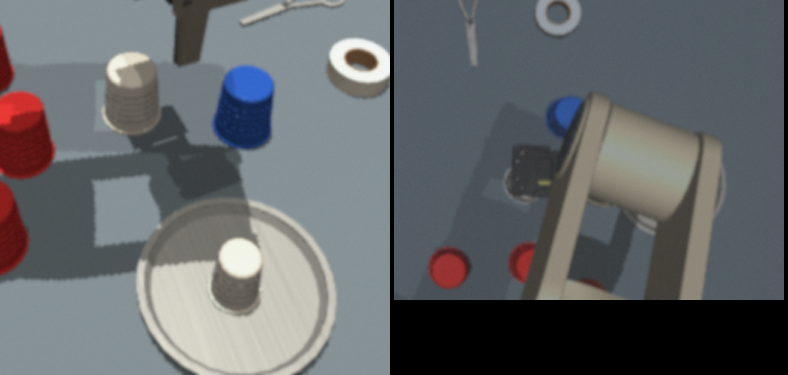

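Request:
apply_moves(deltas="-0.003 -0.034 0.005 0 -0.2 -0.2 0.088; -0.002 -0.016 0.01 0 0 0 0.088; 0 -0.004 0.015 0 0 0 0.088; 0 0 0.005 0 0 0 0.088; 0 0 0 0 0 0 0.088")

```text
t: 38.25
tcp_pos: [0.4847, -0.1158, 0.1455]
orientation: [3.14, -0.0, 0.005]
contact_force: [0.3, 0.6, 0.4]
grip_width: 0.0877
```

```bash
python3 go.py 0.484 -0.1155 0.047 0
python3 - <<'E'
from h import *
s=load('side_rel4.npz')
for S in (170,180,190):
    b=blob(s,(360,385,400,420),S); print(np.round(b,1).tolist(),onplane(s,b[0],.060).round(4))
E
```

```text
t 38.2 pos [ 0.4847 -0.1158  0.1455] rpy [ 1.7991e+02 -2.0000e-02  3.1000e-01] q [-0.24  0.25  1.97 -0.    0.92  1.33] F [0.3 0.6 0.4] w 0.0877
delta total [-0.0007 -0.0005  0.0985] [ 0.09 -0.02  0.31]
[[396.9, 402.0], [34.9, 63.2]] [ 0.507  -0.3558  0.06  ]
[[397.7, 402.0], [34.9, 64.4]] [ 0.5078 -0.3562  0.06  ]
[[398.9, 402.1], [34.8, 66.3]] [ 0.5092 -0.3569  0.06  ]
```

Run:
```python
from h import *
s=load('side_rel4.npz')
for S in (198,204,210):
    b=blob(s,(362,385,398,416),S); print(np.round(b,1).tolist(),onplane(s,b[0],.060).round(4))
```

```text
[[381.7, 401.3], [24.8, 32.3]] [ 0.4898 -0.3476  0.06  ]
[[380.1, 401.4], [24.1, 28.1]] [ 0.4878 -0.3469  0.06  ]
[[380.1, 401.4], [23.9, 27.5]] [ 0.4878 -0.3469  0.06  ]
```

Request:
apply_moves(deltas="0 0 0.015 0 0 0.3 0.088; 0 0 0.03 0 0 0 0.088; 0 0 0.025 0 0 0 0.088; 0 0 0.012 0 0 0 0.088; 0 0 0.003 0 0 0 0.088")

```text
t: 38.75
tcp_pos: [0.4882, -0.1206, 0.0602]
orientation: [3.138, -0.006, -0.003]
contact_force: [-0.4, 0.4, 0.2]
grip_width: 0.088
```

```bash
python3 go.py 0.484 -0.1155 0.047 0
```

```text
t 38.8 pos [ 0.4882 -0.1206  0.0602] rpy [179.78  -0.33  -0.18] q [-0.24  0.39  2.02 -0.    0.72  1.33] F [-0.4  0.4  0.2] w 0.088
delta total [-0.0043 -0.0051  0.0132] [ 0.22 -0.33 -0.18]
```

Request:
apply_moves(deltas="-0.004 -0.005 0.003 0.2 -0.3 -0.2 0.088; 0 0 0.005 0 0 0 0.085; 0 0 0.003 0 0 0 0.082; 0 0 0 0 0 0 0.08")

```text
t: 39.15
tcp_pos: [0.4855, -0.1162, 0.0505]
orientation: [3.141, -0.003, -0.0]
contact_force: [0.2, 0.4, -0.3]
grip_width: 0.0803
```

```bash
python3 go.py 0.484 -0.1155 0.047 0
```

```text
t 39.1 pos [ 0.4855 -0.1162  0.0505] rpy [ 1.7995e+02 -1.6000e-01 -0.0000e+00] q [-0.24  0.4   2.03 -0.    0.7   1.33] F [ 0.2  0.4 -0.3] w 0.0803
delta total [-0.0015 -0.0007  0.0035] [ 0.05 -0.16 -0.  ]
```

Request:
apply_moves(deltas="-0.0013 -0.0006 0.0033 0 0 0 0.075; 0 0 0 0 0 0 0.07; 0 0 0 0 0 0 0.045; 0 0 0 0 0 0 0.045; 0 0 0 0 0 0 0.045", squeeze=8)

```text
t: 39.65
tcp_pos: [0.4849, -0.1156, 0.048]
orientation: [3.14, -0.005, 0.0]
contact_force: [0.2, 0.2, -0.2]
grip_width: 0.0548
```

Request:
apply_moves(deltas="0 0 0 0 0 0 0.045; 0 0 0 0 0 0 0.045")

```text
t: 39.85
tcp_pos: [0.4849, -0.1157, 0.0481]
orientation: [3.14, -0.005, 0.0]
contact_force: [-0.1, -0.0, -1.3]
grip_width: 0.0553
```

```bash
python3 go.py 0.484 -0.1155 0.047 0
```

```text
t 39.9 pos [ 0.4849 -0.1157  0.0481] rpy [ 1.7992e+02 -2.8000e-01  2.0000e-02] q [-0.24  0.41  2.04 -0.    0.69  1.33] F [-0.1 -0.  -1.3] w 0.0553
delta total [-0.001  -0.0002  0.001 ] [ 0.08 -0.28  0.02]
```

Request:
apply_moves(deltas="0 0 -0.005 0 0 0 0.045; 0 0 -0.025 0 0 0 0.045; 0 0 -0.04 0 0 0 0.045; 0 0 -0.045 0 0 0 0.045; 0 0.015 -0.02 0 0 0 0.045")

```text
t: 40.35
tcp_pos: [0.4815, -0.1291, 0.1853]
orientation: [-3.141, 0.003, 0.001]
contact_force: [-0.3, -0.3, -0.9]
grip_width: 0.0549
```

Request:
apply_moves(deltas="0 0.035 0 0 0 0 0.045; 0 0.044 0 0 0 0 0.045; 0 0.044 0 0 0 0 0.045; 0 0.036 0 0 0 0 0.045; 0 0.02 0 0 0 0 0.045")

```text
t: 40.85
tcp_pos: [0.4845, -0.3141, 0.1935]
orientation: [3.138, -0.007, 0.006]
contact_force: [0.2, 0.8, -1.2]
grip_width: 0.055
```

```bash
python3 go.py 0.489 -0.3466 0.052 0
```

```text
t 40.9 pos [ 0.4845 -0.3141  0.1935] rpy [179.81  -0.42   0.34] q [-0.58  0.31  1.77  0.    1.06  0.99] F [ 0.2  0.8 -1.2] w 0.055
delta total [0.0033 0.0321 0.1416] [ 0.19 -0.42  0.33]
```

Request:
apply_moves(deltas="0.002 0.018 0.01 0.1 -0.4 0.3 0.045; 0.001 0.009 0.015 0 0 0 0.045; 0 0.002 0.01 0 0 0 0.045; 0 0 0.005 0 0 0 0.045; 0 0 0 0 0 0 0.045")

```text
t: 41.35
tcp_pos: [0.4867, -0.3458, 0.1516]
orientation: [3.14, -0.0, -0.002]
contact_force: [-0.7, -0.6, -0.4]
grip_width: 0.0553
```

```bash
python3 go.py 0.489 -0.3466 0.052 0
```

```text
t 41.4 pos [ 0.4867 -0.3458  0.1516] rpy [ 1.7993e+02 -1.0000e-02 -1.4000e-01] q [-0.62  0.39  1.76 -0.    1.    0.95] F [-0.7 -0.6 -0.4] w 0.0553
delta total [0.0023 0.0007 0.0996] [ 0.07 -0.01 -0.14]
```

Request:
apply_moves(deltas="0.002 0.0007 0.01 0 0 0 0.045; 0 0 0.01 0 0 0 0.045; 0 0 0.005 0 0 0 0.045; 0 0 0 0 0 0 0.045")

```text
t: 41.75
tcp_pos: [0.4893, -0.3442, 0.1248]
orientation: [3.141, -0.0, 0.0]
contact_force: [-0.1, 0.4, -0.7]
grip_width: 0.0555
```

```bash
python3 go.py 0.489 -0.3466 0.052 0; python3 cap.py over5 260,260,460,480 380,180,540,340
```

```text
t 41.8 pos [ 0.4893 -0.3442  0.1248] rpy [ 1.7996e+02 -2.0000e-02  1.0000e-02] q [-0.62  0.42  1.78 -0.    0.95  0.96] F [-0.1  0.4 -0.7] w 0.0555
delta total [-0.0003  0.0024  0.0728] [ 0.04 -0.02  0.01]
```

View pics/over5.png

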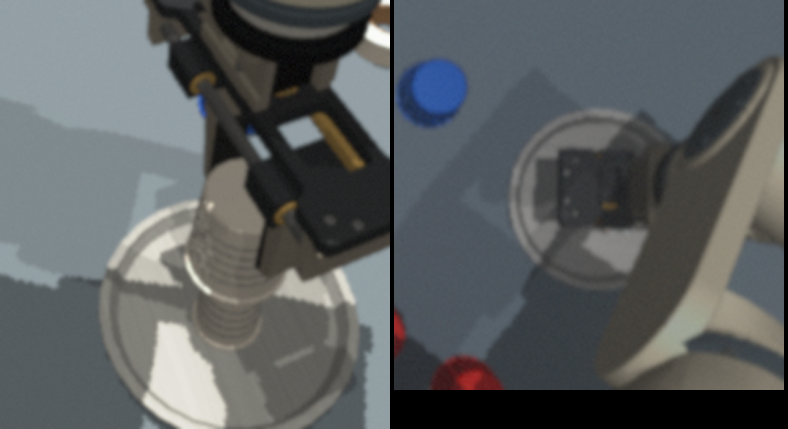

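Request:
apply_moves(deltas="0 0.002 0.003 0 0 0 0.045; 0 0 0.008 0 0 0 0.045; 0 0 0.01 0 0 0 0.045; 0 0 0.004 0 0 0 0.045; 0 0 0 0 0 0 0.045")

```text
t: 42.35
tcp_pos: [0.4899, -0.3473, 0.0991]
orientation: [3.139, -0.002, -0.0]
contact_force: [0.3, -0.6, -1.4]
grip_width: 0.0554
```

```bash
python3 go.py 0.489 -0.3466 0.052 0
```

```text
t 42.4 pos [ 0.4899 -0.3473  0.0991] rpy [ 1.7987e+02 -1.3000e-01 -2.0000e-02] q [-0.62  0.45  1.79 -0.    0.89  0.95] F [ 0.3 -0.6 -1.4] w 0.0554
delta total [-0.001  -0.0008  0.0471] [ 0.13 -0.13 -0.02]
```

Request:
apply_moves(deltas="-0.0008 -0.0007 0.006 0 0 0 0.045; 0 0 0.01 0 0 0 0.045; 0 0 0.01 0 0 0 0.045; 0 0 0.004 0 0 0 0.045; 0 0 0 0 0 0 0.045")

```text
t: 42.85
tcp_pos: [0.4889, -0.3464, 0.066]
orientation: [3.14, -0.002, -0.0]
contact_force: [-0.4, -0.5, -1.1]
grip_width: 0.0552
```

```bash
python3 go.py 0.489 -0.3466 0.052 0
```

```text
t 42.9 pos [ 0.4889 -0.3464  0.066 ] rpy [ 1.799e+02 -9.000e-02 -2.000e-02] q [-0.62  0.5   1.81 -0.    0.83  0.95] F [-0.4 -0.5 -1.1] w 0.0552
delta total [0.0001 0.0001 0.014 ] [ 0.1  -0.09 -0.02]
```

Request:
apply_moves(deltas="0 0 0.004 0 0 0 0.045; 0 0 0.004 0 0 0 0.045; 0 0 0.002 0 0 0 0.045; 0 0 0.001 0 0 0 0.045; 0 0 0 0 0 0 0.045")

```text
t: 43.35
tcp_pos: [0.4893, -0.3467, 0.0544]
orientation: [3.139, -0.002, -0.0]
contact_force: [-0.7, -0.7, -0.6]
grip_width: 0.0551
```

```bash
python3 st.py
```

```text
[-0.6  -0.19 -0.75] [0.0544 0.0545 0.0546] [ 0.4894 -0.3467  0.0546]
```

Request:
apply_moves(deltas="-0.0002 0 0.0012 0 0 0 0.045; 0 0 0.001 0 0 0 0.045; 0 0 0.0006 0 0 0 0.045; 0 0 0 0 0 0 0.045")

```text
t: 43.9
tcp_pos: [0.4894, -0.3469, 0.052]
orientation: [3.139, -0.003, -0.0]
contact_force: [0.7, 0.1, 0.1]
grip_width: 0.0553
```

```bash
python3 st.py
```

```text
[ 0.08 -0.23 -0.3 ] [0.052  0.052  0.0521] [ 0.4894 -0.3469  0.0521]
```

Request:
apply_moves(deltas="0 0 0.0006 0 0 0 0.045; 0 0 0.0004 0 0 0 0.045; 0 0 0 0 0 0 0.045")

```text
t: 44.35
tcp_pos: [0.4896, -0.347, 0.052]
orientation: [3.139, -0.003, -0.0]
contact_force: [0.4, 0.3, 0.3]
grip_width: 0.0551
```

```bash
python3 st.py
```

```text
[0.25 0.16 1.78] [0.052  0.0519 0.0519] [ 0.4897 -0.3471  0.0519]
```

Request:
apply_moves(deltas="0 0 0 0 0 0 0.065; 0 0 0 0 0 0 0.08; 0 0 0 0 0 0 0.085; 0 0 -0.02 0 0 0 0.088; 0 0 -0.045 0 0 0 0.088")

```text
t: 45.0
tcp_pos: [0.486, -0.3445, 0.1121]
orientation: [-3.138, 0.005, -0.0]
contact_force: [1.0, -0.6, 0.0]
grip_width: 0.088
```

Request:
apply_moves(deltas="0 0 -0.045 0 0 0 0.088; 0 0.02 -0.04 0 0 0 0.088; -0.02 0.04 0 0 0 0 0.088; -0.02 0.04 0 0 0 0 0.088; -0.02 0.04 0 0 0 0 0.088")

```text
t: 45.5
tcp_pos: [0.43, -0.4864, 0.2077]
orientation: [3.139, -0.003, 0.007]
contact_force: [0.6, -0.2, 0.7]
grip_width: 0.0879
```

Request:
apply_moves(deltas="-0.03 0.04 0 0 0 0 0.088; -0.03 0.04 0 0 0 0 0.088; -0.03 0.03 0 0 0 0 0.088; 0 0 0 0 0 0 0.088; 0 0 0 0 0 0 0.088")

```text
t: 46.0
tcp_pos: [0.3353, -0.6039, 0.2075]
orientation: [3.136, -0.003, 0.003]
contact_force: [0.1, 1.0, 0.1]
grip_width: 0.0882
```

Run:
```python
from h import *
from bench import cams,readout
for n in ('side','top'):
    c=cams.capture(n);np.savez(f'{n}_end.npz',**c);cv2.imwrite(f'pics/{n}_end.png',c['pixels'][:,:,::-1])
s=readout.read_state();print(s['t'],s['tcp_pos'],s['contact_force'])
```

```text
46.1 [ 0.33613883 -0.60311952  0.20758952] [-0.03590557 -0.69947993  0.41915589]
```

View pics/side_end.png

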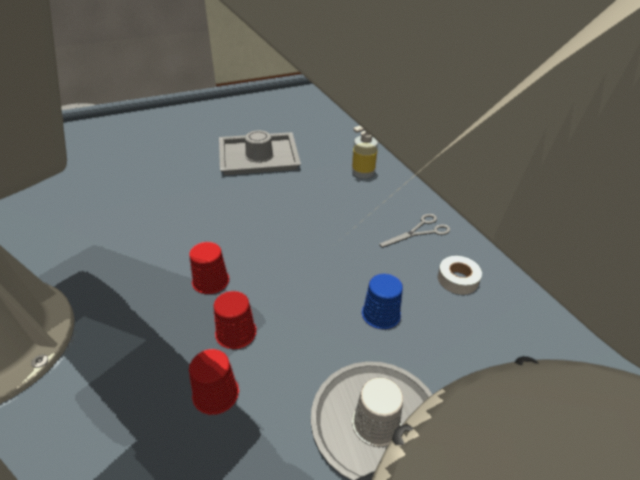

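View pics/top_end.png

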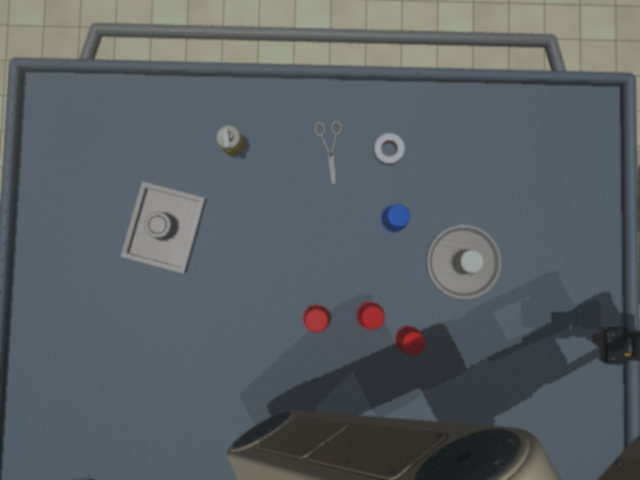

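Run:
```python
from h import *
t=load('top_end.npz');s=load('side_end.npz')
for n,bt,bs,T,S,h in [('bL',(450,244,492,278),(352,374,410,420),146,205,.074),('pL',(140,205,180,245),(240,128,278,146),None,None,.054)]:
  if T:
    a=blob(t,bt,T);b=blob(s,bs,S);print(n,np.round(a,1).tolist(),np.round(b,1).tolist(),tri(t,a[0],s,b[0]),onplane(t,a[0],h),onplane(s,b[0],h))
def crop(im,x0,y0,x1,y1,k): return cv2.resize(im[y0:y1,x0:x1,::-1],(390,390*(y1-y0)//(x1-x0)),interpolation=cv2.INTER_CUBIC)
a=crop(t['pixels'],115,175,215,275,4);b=crop(s['pixels'],210,115,310,215,4)
cv2.imwrite('pics/end_crop.png',np.hstack([a,b]))
print('expect pL top', proj(t,[.5535,.3695,.054]),proj(s,[.5535,.3695,.054]))
t0=load('top0.npz')
d=cv2.absdiff(cv2.GaussianBlur(t0['pixels'],(5,5),0),cv2.GaussianBlur(t['pixels'],(5,5),0)).max(2)
for n,b in dict(tape=(370,130,410,168),gel=(215,120,250,160),sc=(310,118,346,188),blue=(380,200,414,235)).items(): print(n,d[b[1]:b[3],b[0]:b[2]].max())
```

```text
bL [[472.1, 260.9], [20.7, 21.2]] [[381.6, 395.4], [35.3, 40.9]] (array([ 0.48786103, -0.34691549,  0.07399442]), np.float64(0.0005842463244503842)) [ 0.48759671 -0.34678066  0.074     ] [ 0.48813873 -0.34701692  0.074     ]
expect pL top [157.37676458 225.04968109] [256.9337952  136.90213183]
tape 6
gel 5
sc 4
blue 5
```

View pics/end_crop.png

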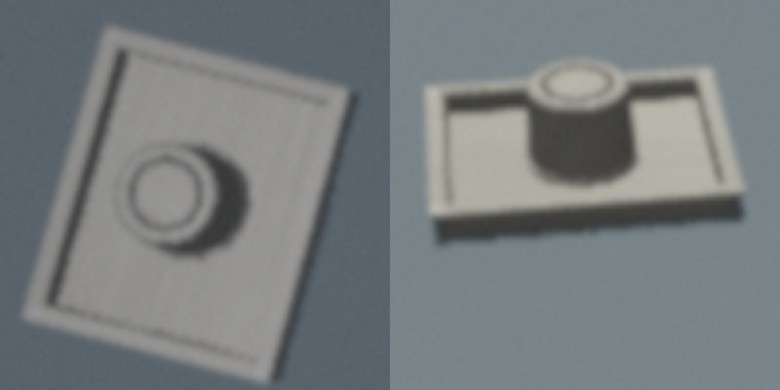

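```bash
python3 -c "
from bench import finish_job
print(finish_job())"
```

```text
the job is handed in; nothing more can be done
None
```

I nested the small, medium and large gallipots mouth down in the middle of the oblong tray. The large beaker sits over the small one in the middle of the round tray. The arm is clear of everything, and I handed the job in at about 46 s.

**Placing:** each cup was lowered until the tool met the tray, within about 0.5 mm of the expected height and with less than 5 N of contact. None of the readings showed a cup slipping or tipping.

**Beaker stack:** the two views put its top at z = 74.0 mm, where a cup standing flat on the tray floor should be. It is about 1 mm from the tray centre.

**Pot stack:** I did not triangulate this one. Its top appears within about 1 px of where a flat, nested stack should be in both views, and it looks level.

**Other things:** the tape, gel bottle, scissors and blue look-alike are unchanged between the first and last top pictures. I did not run that comparison on the red look-alikes, but they look unmoved.

**Disagreements:** the cameras differed from the positions felt by the gripper by about 1–1.5 mm in x. The two views put the round tray's centre about 7 mm apart in y. I put that down to the side view being cut off at its edge, and went by the top view.

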